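# Snap a water filter's pipe clip shut with pliers

### The job

The two-winged clip round the water filter's outlet pipe is still open. Take the sprung pliers from their stand, squeeze the clip's two wings together with them until both halves snap shut, and put the pliers back upright in their stand. Touch the filter and its clip only with the pliers, and leave the other things on the worktop where they are.

Things in the scene. Friction and masses are not known exactly. Their poses are not given: they have to be found in the camera images.
- pliers_grip (a point): Loose pliers, 0.15 kg, steel with black sleeves, 165 mm long, stand jaws down. Point midway between the sleeves; take them here from outside. Own z up from jaws to handles, y from handle to handle (closing line), x the hinge pin. Open: 60 mm over the sleeves here; each 9 mm thick, 14 wide (x), from 36 mm below to 30 above this point. Pin 75 mm below it, jaw tips 135 mm below.
- pliers_tips (a point): Point midway between the tips of the open jaws, axes as pliers_grip. Inner faces of the jaws parallel, 40 mm apart open, 56 mm over the outer faces; each jaw 8 mm thick (y), 12 mm wide (x), straight for 40 mm. Crossed like ordinary pliers: squeezing the handles closes the jaws, 0.8 mm for each mm at the handles.
- pliers_squeeze (a joint): angle of the pliers' hinge: 0 open (rest), about 0.44 with the jaws on the shut clip, 0.5 at most. A spring opens them: the handles give only above 6 to 8 N of grip (5 to 6 N carries them all but open); 18 to 24 N, at about 29 mm over the sleeves, presses the clip shut.
- stand: Fixed grey stand, foot 70 x 110 mm; origin at the centre of its underside. Pocket open at the top, 20 mm (own x) by 64 mm (own y) inside, floor 6 mm up, walls 46 mm high, the long ones with flared lips to 56 mm. The pliers stand in it, their y along the stand's y (either way round), jaw tips on its floor.
- clip_wings (a point): Midway between the two wings of the open grey clip, half-way up them. Own z points out along the wings, leaning 0.52 rad (30 degrees) from vertical away from the filter; bring the pliers down along it. x: squeezing line (far wing at +x, near at -x); y along the pipe. Wings 26 mm long (z), 20 wide (y), 5 thick; 26 mm over their outer faces here and 29 at the tips when open, 14 shut.
- clip_near (a joint): angle of the clip's near half: 0 open, 0.13 shut. Over-centre spring: about 3.5 N on the wing starts it, past 0.075 it snaps shut by itself and stays.
- clip_far (a joint): angle of the clip's far half, in the same way: 0 open, 0.13 shut
- egg_cup: bystander: white egg cup, 49 mm across, 52 mm high; origin at the centre of its underside
- spice_jar: bystander: white spice jar with grey lid, 44 mm across, 70 mm high; origin at the centre of its underside
- salt_shaker: bystander: clear salt shaker with grey top, 44 mm across, 90 mm high; origin at the centre of its underside
- filter: Fixed water filter; origin at the centre of its underside, own x away from the pipe, z up. Housing 100 mm across, cap 110, 322 mm high. Steel pipe, 24 mm, level along own y, 105 mm in front of the housing's axis, its axis 90 mm up and 29 mm below clip_wings along the clip's z. Clip band 35 mm across (39 open); about 50 mm of pipe free on each side of the clip's middle.

How it is judged:
On the way, in this order (a step that is already met when the one before it is completed fails the run):
1. the pliers are lifted clear of the stand (z of pliers_grip in the frame of stand above 0.2 m), for 0.1 s.
2. both halves of the clip are snapped shut, pressed between the squeezed jaws of the pliers (value of joint each of clip_near, clip_far above 0.11 rad and value of joint pliers_squeeze above 0.3 rad and contact force between pliers and filter above 1 N), for 0.1 s.
At the end, for the whole second after the job is handed in: both halves of the clip are shut (over 0.11 rad of 0.13); the pliers stand jaws down in the stand's pocket, on its floor (the point between the sleeves within 40 mm of the stand's centre seen from above and at most 150 mm above its underside), within 0.3 rad of upright, at rest (value of joint each of clip_near, clip_far above 0.11 rad and horizontal distance between pliers_grip and stand below 0.04 m and z of pliers_grip in the frame of stand below 0.15 m and angle between pliers_grip's own z axis and vertical below 0.3 rad and linear speed of pliers below 0.02 m/s); the robot touches nothing.
It fails at once if the hand or arm touches the filter or its clip (contact force between any of the fingers, the arm and filter above 2 N).
It fails at once if a bystander is moved more than 30 mm (distance of any of egg_cup, spice_jar, salt_shaker from where it was at the start of the episode above 0.03 m).
It also fails if it takes over 46 s, if anything falls off the work surface, if the arm or the gripper's body presses on something with over 40 N, if the wrist force passes 120 N, or if a joint passes its speed limit or range.

### The arm

A 6-joint arm with a two-finger parallel gripper is mounted at the origin on a cart in front of the work surface, level with it; the furniture and walls round the work are solid. World frame = base frame: x ahead of the robot, y to its left, z up, the work surface at z = 0. Lengths are in m, angles in rad, forces in N, time in s.
With the tool pointing down it reaches from about 0.3 to 0.875 m from the base axis. Payload 6.4 kg.
Tool frame: the origin (TCP) lies at the very end of the fingers, on their centre line; the grasp point (between the pads) lies 19 mm behind it; z points along the fingers, x is the direction in which the jaws open and shut, and the axes are right-handed (so a half turn about z gives the same grasp; the last joint's range is limited). The gripper opens to 85 mm and grips with 20 to 120 N. Pads are 22 mm wide; open, the fingers measure 114 mm over their backs; the gripper's body (76 mm by 85 mm) begins 54 mm behind the grasp point. The pads swing forward as they close: fully open they stand 13 mm farther back than shut.
Start: joints at [-1.438, 0.181, 1.607, -0, 1.354, -0.206], TCP at [0.191, -0.542, 0.195] pointing down, gripper open.
Joint ranges: [-2.99, 2.99], [-0.89, 2.07], [0.3, 2.58], [-1.14, 4.28], [0, 2.63], [-3.12, 3.12]. Speed limits (rad/s): [2.57, 2.57, 3.01, 3.14, 3.14, 3.14].

### API

Orientations are given as a unit quaternion [w, x, y, z].
In Python, from station import get_obs, optics, job gives the robot as it stands.
- The arm moves only by the tool arm_command, never from a script. Its argument "moves" is a list that holds one entry, the list of rows, each a list of 7 numbers: the finger opening in mm, from 0 to 85.4, then the shift along the tool's x, y, z in units of 60 mm (1.0 is 60 mm), then the turn, a rotation vector about the tool's x, y, z in units of 6 degrees (1.0 is 6 degrees). In form: [[[gripper, dx, dy, dz, ax, ay, az], ...]]. A call has 1 to 12 rows; each row is the pose to reach, as a shift and turn from the pose commanded when the call began, along the tool's axes at that moment; what a row does not reach only later rows make up. A row lasts 1/8 s, in which the tool goes at most 62.5 mm and 10.7 degrees, less where a joint would pass 70% of its speed; a pose out of reach is approached as far as the arm can. A call with a gripper value outside its range is refused whole. The fingers move at their own pace and stop on an object; "grip_force" is the grip in N (left out, the last holds). Time passes only in rows, so rows that repeat a pose let the fingers close. It gives the time, the measured TCP pose, the force and the opening at its end, in the units of the state.
- get_obs(): the state, without advancing time (a new reading comes with each control period).
- optics.camera(name): name is "scene" or "top" or "wrist"; returns the picture (480x640x3 uint8, red, green, blue); there is no depth.
- optics.camera_model(name): a dict with "fov_y" (degrees; the focal length in pixels is half the picture's height over the tangent of half this angle, whatever the lens; pixels are square), "cx", "cy" (the principal point, pixels), "rvec" (rotation vector, rad) and "tvec" (3), from world to camera coordinates, as OpenCV has them; the wrist camera has in their place "mount" (4x4, takes a point from camera to tool coordinates, whose origin is the TCP and whose axes are the tool frame's). Camera axes: x right, y down, z forward; pixel columns grow to the right and rows downward; lengths in m; the calibration is good to about 2 mm. A picture is of the moment at which its call begins: read the wrist's pose just before it. camera_model takes no time and is no camera call.
- job.hand_in(): hands the job in, once; it reports no verdict.
The state is a dict: "time": time; "qpos": joint angles; "joint_vel": joint speeds; "effort": joint torques, N m; "eef_pos": TCP position; "orientation": TCP orientation; "wrist_force": force on the tool from outside, world axes, zero at the start; "wrist_torque": the same for the moment, N m; "finger_gap": finger opening in m.
Only numpy, scipy, OpenCV 4.12 (cv2) and the standard library are available. Lean on these libraries where they do the work, as an engineer would, in place of code of your own. Each camera call takes 0.05 s, during which the arm holds its last target.

## Working session

There is one attempt and no reset: what is moved stays moved. The work goes in short steps, Python scripts to look and compute and a tool call to move; the robot and the scene stay as the last step left them, time stands still between calls to the robot, and variables do not carry over. Pictures are saved under pics/ and viewed, and the job is handed in when it is done.

Besides the shell and the picture viewer there is one more tool, called after "Call:" as name([rows], argument=value, ...), one row to a line, values as JSON. arm_command: Moves the arm, as the interface text tells. Its arguments: {"type":"object","properties":{"moves":{"type":"array"},"grip_force":{"type":"number"}},"required":["moves"]}

```bash
ls; mkdir -p pics; python3 - <<'E'
from station import get_obs, optics, job
import cv2
for n in ["scene","top","wrist"]:
    im=optics.camera(n); cv2.imwrite(f"pics/a_{n}.png",im[:,:,::-1])
    print(n,optics.camera_model(n))
print(get_obs())
E
```

```text
pics
scene {'fov_y': 43.16276253845419, 'cx': 324.8968236663949, 'cy': 239.12637339607784, 'rvec': array([ 1.1449141 , -2.40700102,  0.97613726]), 'tvec': array([0.37545029, 0.38713404, 1.04698384])}
top {'fov_y': 54.32161158223656, 'cx': 311.91513499886594, 'cy': 234.1913144774701, 'rvec': array([ 2.22897662, -1.95880627,  0.22598193]), 'tvec': array([-0.03033824,  0.59649142,  0.98641975])}
wrist {'fov_y': 61.783158785956786, 'cx': 323.42034166582476, 'cy': 237.5409001215904, 'mount': array([[ 9.99999087e-01, -1.32710960e-03,  2.54518211e-04,
         1.45787545e-03],
       [ 1.19471666e-03,  9.56308296e-01,  2.92357684e-01,
        -7.43448383e-02],
       [-6.31388566e-04, -2.92357113e-01,  9.56309009e-01,
        -1.78455460e-01],
       [ 0.00000000e+00,  0.00000000e+00,  0.00000000e+00,
         1.00000000e+00]])}
{'time': 0.15, 'qpos': array([-1.43830563e+00,  1.81398770e-01,  1.60775225e+00, -1.01267947e-05,
        1.35376600e+00, -2.06310413e-01]), 'joint_vel': array([-0.00183165, -0.00521908, -0.00191419,  0.00099327,  0.00114438,
       -0.0004913 ]), 'effort': array([ 1.55403464e-03, -4.45260036e+01, -3.51691639e+01, -2.24038886e-04,
        5.78561303e-03, -2.80022039e-05]), 'eef_pos': array([ 0.19105183, -0.54185539,  0.19418776]), 'orientation': array([-4.81830941e-04,  8.16197915e-01, -5.77772035e-01, -4.54260720e-04]), 'wrist_force': array([-0.13452868, -0.18627487, -0.74457391]), 'wrist_torque': array([-0.04336609,  0.03156754, -0.03673593]), 'finger_gap': 0.08572353661444271}
```

View pics/a_scene.png

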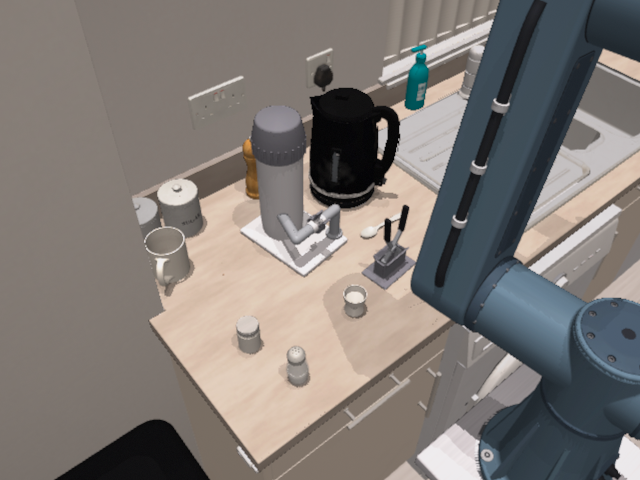

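View pics/a_top.png

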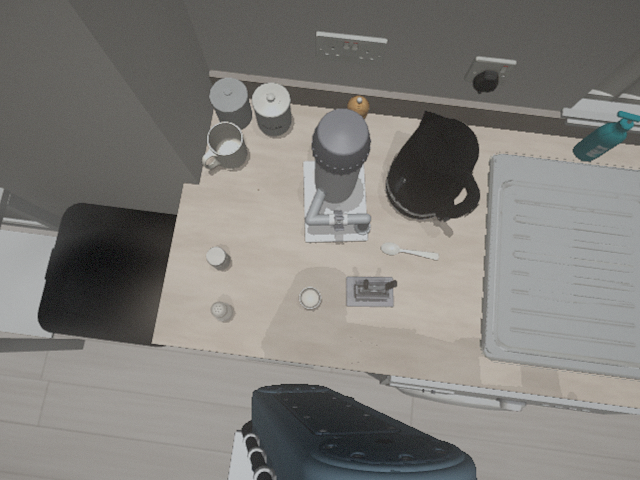

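View pics/a_wrist.png

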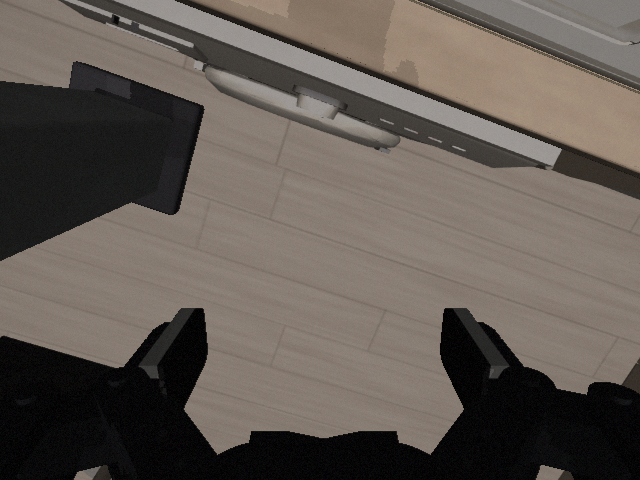

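The scene picture shows the stand with the pliers at about (390,255) and the clip on the pipe at about (318,222). In the top picture, the stand is at (370,292) and the clip at (340,220). I'll enlarge these areas.

```bash
cat > h.py <<'E'
import numpy as np, cv2
from scipy.spatial.transform import Rotation as R
from station import get_obs, optics, job
def cam(name,obs=None):
    m=optics.camera_model(name); f=240/np.tan(np.radians(m['fov_y']/2))
    if name=='wrist':
        T=np.eye(4);q=obs['orientation'];T[:3,:3]=R.from_quat([q[1],q[2],q[3],q[0]]).as_matrix();T[:3,3]=obs['eef_pos']
        W=np.linalg.inv(T@m['mount']); Rm,t=W[:3,:3],W[:3,3]
    else:
        Rm=R.from_rotvec(m['rvec']).as_matrix(); t=np.array(m['tvec'])
    K=np.array([[f,0,m['cx']],[0,f,m['cy']],[0,0,1]]); return K,Rm,t
def proj(c,P):
    K,Rm,t=c; p=np.atleast_2d(P)@Rm.T+t; p=p@K.T; return p[:,:2]/p[:,2:]
def ray(c,uv):
    K,Rm,t=c; d=Rm.T@np.linalg.inv(K)@np.array([uv[0],uv[1],1.]); return -Rm.T@t, d/np.linalg.norm(d)
def atz(c,uv,z):
    o,d=ray(c,uv); return o+d*(z-o[2])/d[2]
def tri(c1,u1,c2,u2):
    P1=c1[0]@np.c_[c1[1],c1[2]];P2=c2[0]@np.c_[c2[1],c2[2]]
    X=cv2.triangulatePoints(P1,P2,np.array(u1,float).reshape(2,1),np.array(u2,float).reshape(2,1));return (X[:3]/X[3]).ravel()
E
python3 - <<'E'
from h import *
a=cv2.imread('pics/a_top.png');b=cv2.imread('pics/a_scene.png')
cv2.imwrite('pics/b1.png',cv2.resize(a[180:320,280:420],(800,800)[:2],interpolation=cv2.INTER_CUBIC)[:600*800//600][:,:])
cv2.imwrite('pics/b1.png',cv2.resize(a[195:315,290:410],(600,600),interpolation=cv2.INTER_CUBIC))
cv2.imwrite('pics/b2.png',cv2.resize(b[190:300,260:420],(800,550),interpolation=cv2.INTER_CUBIC))
t=cam('top')
for uv in [(320,240),(346,278),(394,278),(394,306),(346,306),(305,162),(365,162),(367,241),(305,241),(311,299)]: print(uv,atz(t,uv,0).round(3))
print(-t[1].T@t[2])
E
```

```text
(320, 240) [0.599 0.027 0.   ]
(346, 278) [ 0.516 -0.045  0.   ]
(394, 278) [ 0.531 -0.157  0.   ]
(394, 306) [ 0.466 -0.163  0.   ]
(346, 306) [ 0.451 -0.052  0.   ]
(305, 162) [0.791 0.089 0.   ]
(365, 162) [ 0.811 -0.059  0.   ]
(367, 241) [ 0.611 -0.085  0.   ]
(305, 241) [0.592 0.062 0.   ]
(311, 299) [0.457 0.031 0.   ]
[0.36203678 0.02104275 1.09463825]
```

View pics/b1.png

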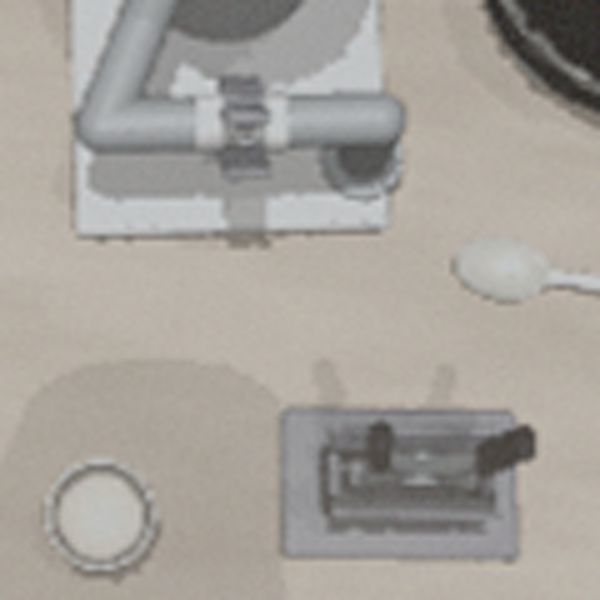

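View pics/b2.png

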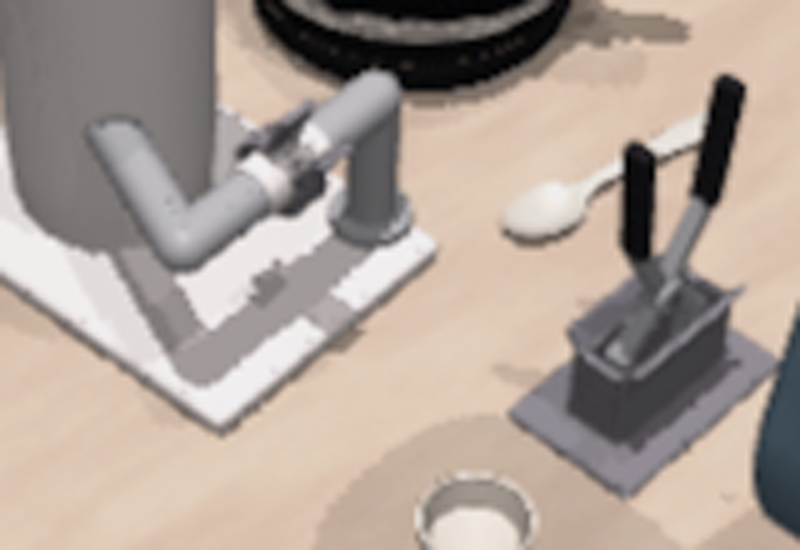

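The enlargements show the foot's corners in the top picture at about (346,277), (393,277), (394,307) and (346,307), and the clip's wings at (338,212) and (339,228). Next I'll estimate poses from these.

```bash
cat >> h.py <<'E'
def pose(o): q=o['orientation']; return np.array(o['eef_pos']),R.from_quat([q[1],q[2],q[3],q[0]])
def to_row(p,Rt,p0=None,R0=None):
    if p0 is None: p0,R0=pose(get_obs())
    s=R0.inv().apply(np.array(p)-p0)/0.06; a=np.degrees((R0.inv()*Rt).as_rotvec())/6
    return s.round(3),a.round(3)
def down(yaw): # tool x at yaw, z down
    x=np.array([np.cos(yaw),np.sin(yaw),0]);z=np.array([0,0,-1.]);return R.from_matrix(np.c_[x,np.cross(z,x),z])
E
python3 - <<'E'
from h import *
t=cam('top');s=cam('scene')
S=lambda x,y:(290+x/5-.4,195+y/5-.4)
C=[S(283,408),S(517,410),S(521,558),S(281,558)]
W=np.array([atz(t,c,0.005) for c in C]);print(W.round(4),W.mean(0).round(4))
d=(W[1]+W[2]-W[0]-W[3])[:2];print('stand y yaw',np.degrees(np.arctan2(d[1],d[0])),np.linalg.norm(d)/2)
# pipe axis ends at z=.09
a=atz(t,S(130,123),.09);b=atz(t,S(385,121),.09);print(a,b,np.degrees(np.arctan2(*(b-a)[[1,0]])))
# filter plate
for q in [(305,162),(365,162),(367,241),(305,241)]:print(atz(t,q,0))
# wings mid in both
S2=lambda x,y:(260+x/5-.4,190+y/5-.4)
print('wing mid tri',tri(t,S(244,127),s,S2(290,160)))
print(atz(t,S(244,125),.115))
print(to_row([0.47,-0.09,0.30],down(np.radians(97.6))))
E
```

```text
[[ 0.5199 -0.0444  0.005 ]
 [ 0.533  -0.1533  0.005 ]
 [ 0.4648 -0.1613  0.005 ]
 [ 0.4506 -0.0513  0.005 ]] [ 0.4921 -0.1026  0.005 ]
stand y yaw -82.86443827804594 0.1102923909325716
[0.62520367 0.04225427 0.09      ] [ 0.64074407 -0.06995527  0.09      ] -82.11501031311745
[0.79125657 0.08887482 0.        ]
[ 0.81063576 -0.05922523  0.        ]
[ 0.61117827 -0.08466814  0.        ]
[0.59204355 0.06249775 0.        ]
wing mid tri [ 0.62797375 -0.00833648  0.09560445]
[ 0.62414079 -0.00732014  0.115     ]
(array([-5.56 , -6.888, -1.755]), array([-1.9000e-02, -2.0000e-03, -2.8031e+01]))
```

Call:
arm_command([
  [[85,-2,-3,-1.75,0,0,-12],[85,-5.56,-6.89,-1.75,0,0,-20],[85,-5.56,-6.89,-1.75,0,0,-28],[85,-5.56,-6.89,-1.75,0,0,-28],[85,-5.56,-6.89,-1.75,0,0,-28],[85,-5.56,-6.89,-1.75,0,0,-28],[85,-5.56,-6.89,-1.75,0,0,-28],[85,-5.56,-6.89,-1.75,0,0,-28],[85,-5.56,-6.89,-1.75,0,0,-28],[85,-5.56,-6.89,-1.75,0,0,-28],[85,-5.56,-6.89,-1.75,0,0,-28],[85,-5.56,-6.89,-1.75,0,0,-28]],
])

```text
time: 1.65
eef_pos: [0.47, -0.0899, 0.2996]
orientation: [-0.0, 0.872, 0.49, -0.0]
wrist_force: [0.1, -0.4, -0.8]
finger_gap: 0.0849
```

```bash
python3 - <<'E'
from h import *
print(to_row([0.47,-0.09,0.30],down(np.radians(97.6))),get_obs()['time'],get_obs()['qpos'])
E
```

```text
(array([-0.002,  0.001, -0.007]), array([-7.00e-03, -1.00e-03, -6.48e+00])) 1.65 [-4.37668652e-01 -1.11955375e-01  1.69929348e+00 -4.50909880e-05
  1.55493385e+00 -1.46252560e+00]
```

Call:
arm_command([
  [[85,0,0,0,0,0,-6.5],[85,0,0,0,0,0,-6.5],[85,0,0,0,0,0,-6.5],[85,0,0,0,0,0,-6.5],[85,0,0,0,0,0,-6.5]],
])

```text
time: 2.28
eef_pos: [0.47, -0.0902, 0.2996]
orientation: [-0.0, 0.661, 0.75, -0.0]
wrist_force: [0.2, -0.3, 0.3]
finger_gap: 0.0848
```

```bash
python3 - <<'E'
from h import *
import json
o=get_obs();im=optics.camera('wrist');cv2.imwrite('pics/c_wrist.png',im[:,:,::-1])
np.save('c_obs.npy',o,allow_pickle=True); print(o['eef_pos'],o['qpos'])
E
```

```text
[ 0.46997694 -0.0902065   0.29962542] [-4.38350688e-01 -1.12080633e-01  1.69927546e+00  6.77426730e-06
  1.55492693e+00 -2.13595155e+00]
```

View pics/c_wrist.png

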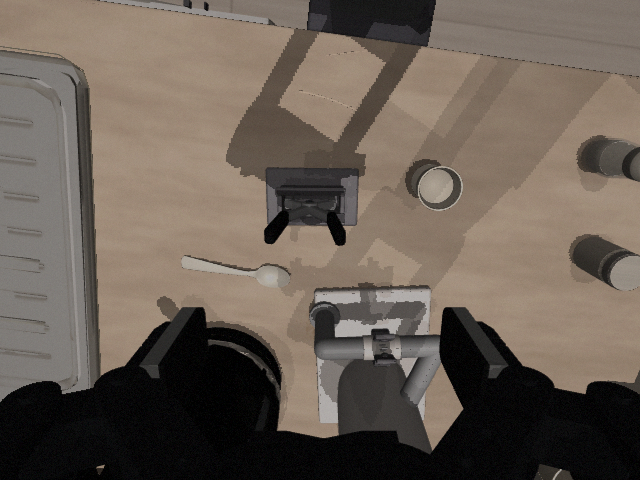

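The wrist picture shows the stand at (312,197) with its handles at (277,227) and (336,227), and the clip at (382,347).

```bash
python3 - <<'E'
from h import *
a=cv2.imread('pics/c_wrist.png')
b=np.hstack([cv2.resize(a[155:255,255:375],(480,400),interpolation=cv2.INTER_CUBIC),cv2.resize(a[305:385,340:420],(320,320),interpolation=cv2.INTER_CUBIC)[:400].copy() if 0 else cv2.copyMakeBorder(cv2.resize(a[310:385,345:420],(300,300),interpolation=cv2.INTER_CUBIC),0,100,0,0,cv2.BORDER_CONSTANT)])
cv2.imwrite('pics/d.png',b)
E
```

```text
(no output)
```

View pics/d.png

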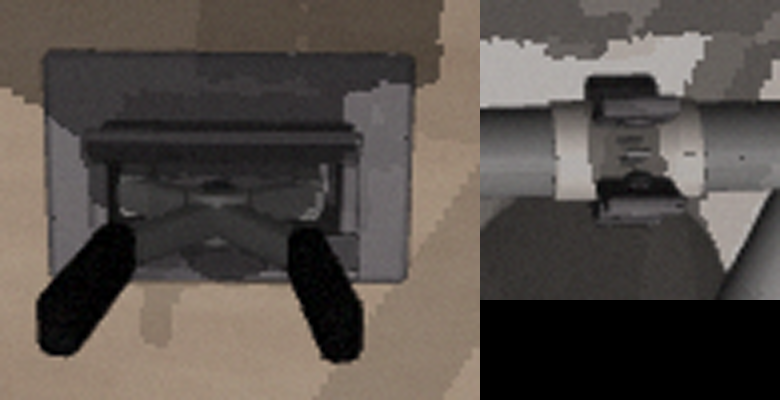

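```bash
python3 - <<'E'
from h import *
o=np.load('c_obs.npy',allow_pickle=True).item();c=cam('wrist',o);t=cam('top');s=cam('scene')
D=lambda x,y:(255+x/4-.4,155+y/4-.4)
for z in (0.0,.006,.01):
    W=np.array([atz(c,D(*p),z) for p in [(44,50),(414,53),(408,282),(50,278)]]);d=(W[1]+W[2]-W[0]-W[3])[:2]
    print(z,W.mean(0).round(4),np.degrees(np.arctan2(d[1],d[0])).round(2),np.linalg.norm(d)/2,np.linalg.norm((W[0]+W[1]-W[2]-W[3])[:2])/2)
# sleeve tops centre & bottoms
for z,p,q in [(.171,(58,340),(344,345)),(.105,(118,235),(306,240))]:
    a=atz(c,D(*p),z);b=atz(c,D(*q),z);print(a.round(4),b.round(4),((a+b)/2).round(4),np.linalg.norm(a-b))
# clip
E_=lambda x,y:(345+(x-480)/4-.4,310+y/4-.4)
a=atz(c,E_(500,150),.09);b=atz(c,E_(760,148),.09);print('pipe',a,b,np.degrees(np.arctan2(*(b-a)[[1,0]])))
f=np.array([.991,.136,0]);cz=np.array([0,0,.866])-.5*f;cx=.866*f+np.array([0,0,.5]);py=np.array([-.136,.991,0])
for P in [np.array([.633,-.01,.09])]:
  for cc,off in ((c,'w'),(t,'t'),(s,'s')):
    pts=[P, P+.029*cz]+[P+k*cz+sx*w*cx+h*py for sx in(1,-1) for k,w in((.042,.0145),(.016,.0115)) for h in(-.01,.01)]
    print(off,proj(cc,pts).round(1).tolist())
E
```

```text
0.0 [ 0.4916 -0.1033  0.    ] 96.64 0.10993034730299078 0.06996663498951562
0.006 [ 0.4904 -0.1033  0.006 ] 96.64 0.10855079113641333 0.06908859807684738
0.01 [ 0.4896 -0.1033  0.01  ] 96.64 0.1076310870253617 0.0685032401350686
[ 0.4966 -0.1325  0.171 ] [ 0.4904 -0.0755  0.171 ] [ 0.4935 -0.104   0.171 ] 0.057341279796354824
[ 0.4901 -0.1273  0.105 ] [ 0.4857 -0.0826  0.105 ] [ 0.4879 -0.1049  0.105 ] 0.044901724084044754
pipe [ 0.63565864 -0.04192961  0.09      ] [0.62603949 0.02909124 0.09      ] 97.71327047824008
w [[378.6, 348.2], [382.2, 349.4], [374.5, 365.2], [394.6, 365.0], [371.5, 360.2], [390.4, 360.0], [373.4, 335.2], [393.2, 335.0], [370.7, 337.8], [389.4, 337.6]]
t [[339.4, 218.8], [340.2, 222.3], [345.4, 217.4], [336.0, 217.4], [344.5, 215.6], [335.3, 215.6], [345.2, 230.4], [335.9, 230.5], [344.3, 225.7], [335.2, 225.8]]
s [[316.6, 221.8], [321.6, 216.7], [322.9, 206.7], [316.4, 211.4], [319.1, 212.5], [312.8, 217.2], [331.4, 217.3], [325.1, 222.1], [325.8, 220.8], [319.5, 225.5]]
```

Estimates: the stand is at (0.4916, -0.1035) with its long axis at yaw 97°, and the pliers grip is at about (0.4915, -0.104, 0.141). The clip wings are at about (0.618, -0.0105, 0.115), with the filter yaw at 7.7°. Now I'll work out the pick moves.

```bash
python3 - <<'E'
from h import *
print(to_row([0.4915,-0.104,0.118],down(np.radians(97.))))
E
```

```text
(array([-0.273,  0.328,  3.028]), array([-0.003, -0.002,  0.031]))
```

Call:
arm_command([
  [[85,-0.27,0.33,0.5,0,0,0.03],[85,-0.27,0.33,1.1,0,0,0.03],[85,-0.27,0.33,1.7,0,0,0.03],[85,-0.27,0.33,2.2,0,0,0.03],[85,-0.27,0.33,2.6,0,0,0.03],[85,-0.27,0.33,3.03,0,0,0.03],[85,-0.27,0.33,3.03,0,0,0.03]],
])

```text
time: 3.2
eef_pos: [0.4901, -0.103, 0.1161]
orientation: [-0.002, 0.662, 0.749, -0.001]
wrist_force: [-0.1, -0.3, 0.7]
finger_gap: 0.0853
```

```bash
python3 - <<'E'
from h import *
o=get_obs();im=optics.camera('wrist');cv2.imwrite('pics/e_wrist.png',im[:,:,::-1])
print(o['eef_pos'],o['wrist_force'])
E
```

```text
[ 0.49011114 -0.10301351  0.11611725] [-0.05404193 -0.31905649  0.66539831]
```

View pics/e_wrist.png

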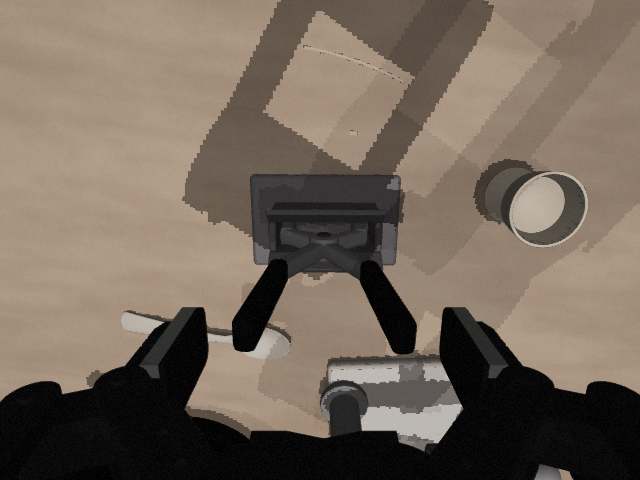

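```bash
python3 - <<'E'
from h import *
o=get_obs();c=cam('wrist',o)
for p,q,z in [((245,335),(402,337),.171),((279,268),(369,268),.105)]: print(((atz(c,p,z)+atz(c,q,z))/2).round(4),np.linalg.norm(atz(c,p,z)-atz(c,q,z)))
print(proj(c,[o['eef_pos'],[.4915,-.104,.141]]))
E
```

```text
[ 0.4917 -0.1052  0.171 ] 0.05534426499495833
[ 0.4916 -0.1049  0.105 ] 0.045891683727930475
[[326.89191553 277.12059969]
 [326.27863271 298.73738052]]
```

Call:
arm_command([
  [[75,0,0.02,0,0,0,0],[66,0,0.02,0,0,0,0],[60,0,0.02,0,0,0,0],[57,0,0.02,0,0,0,0],[57,0,0.02,0,0,0,0],[57,0,0.02,0,0,0,0]],
], grip_force=20)

```text
time: 4.0
eef_pos: [0.4958, -0.1048, 0.1216]
orientation: [0.003, 0.662, 0.75, 0.001]
wrist_force: [-0.0, 1.0, 12.3]
finger_gap: 0.0577
```

```bash
python3 - <<'E'
from h import *
o=get_obs();im=optics.camera('wrist');cv2.imwrite('pics/f_wrist.png',im[:,:,::-1])
print(o['eef_pos'],o['wrist_force'],o['finger_gap'])
E
```

```text
[ 0.49584528 -0.10484795  0.1216352 ] [-0.01648422  1.0035014  12.25686316] 0.057733060843216104
```

View pics/f_wrist.png

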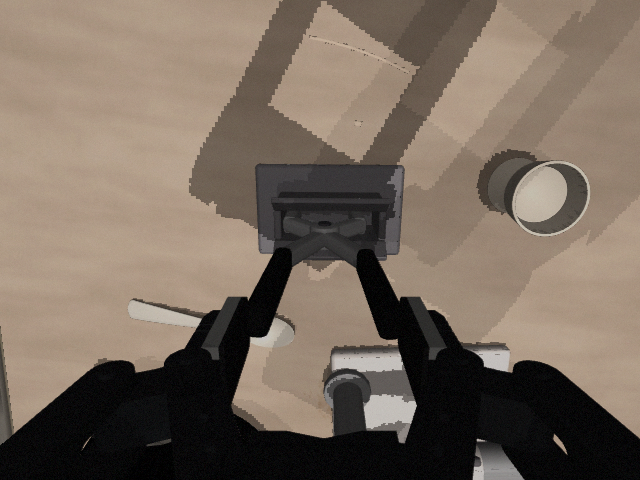

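The handles now sit between the pads, at (275,300) and (375,300). The gap is 57.7 mm and the wrist carries 12 N upward from the pads swinging forward. Next I lift.

Call:
arm_command([
  [[57,0,0,-0.1,0,0,0],[57,0,0,-0.4,0,0,0],[57,0,0,-0.8,0,0,0],[57,0,0,-1.2,0,0,0],[57,0,0,-1.6,0,0,0],[57,0,0,-2.0,0,0,0],[57,0,0,-2.4,0,0,0],[57,0,0,-2.8,0,0,0],[57,0,0,-3.0,0,0,0],[57,0,0,-3.0,0,0,0]],
])

```text
time: 5.3
eef_pos: [0.4933, -0.1038, 0.2986]
orientation: [0.001, 0.662, 0.75, 0.0]
wrist_force: [-0.3, -0.6, -2.2]
finger_gap: 0.057
```

```bash
python3 - <<'E'
from h import *
o=get_obs();im=optics.camera('wrist');cv2.imwrite('pics/g_wrist.png',im[:,:,::-1]);np.save('g_obs.npy',o,allow_pickle=True)
im=optics.camera('scene');cv2.imwrite('pics/g_scene.png',cv2.resize(im[100:300,240:480,::-1],(720,600)))
print(o['eef_pos'],o['wrist_force'],o['finger_gap'],o['time'])
E
```

```text
[ 0.49326403 -0.10378328  0.29860049] [-0.30193539 -0.61951908 -2.20613072] 0.05696318978040228 5.3
```

View pics/g_wrist.png

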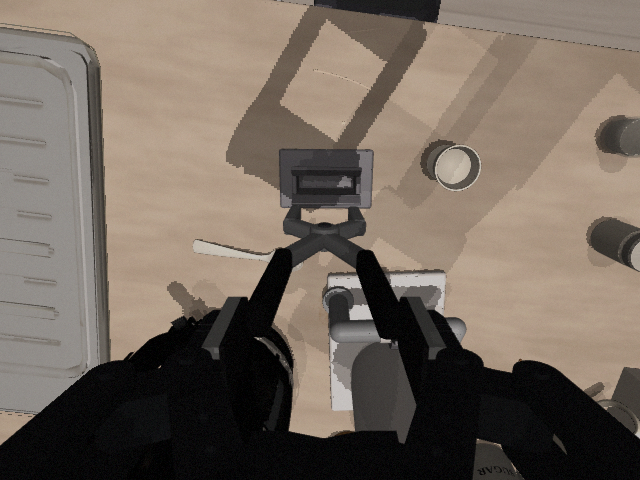

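View pics/g_scene.png

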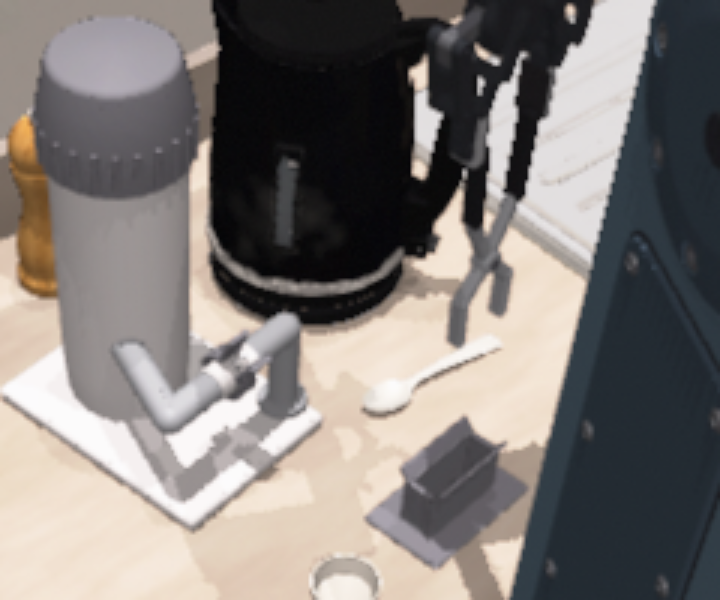

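The pliers hang in the hand with their jaws at about (292,222) and (358,222) in the wrist picture, clear of the empty stand. Now I'll check where the tips sit relative to the TCP.

```bash
python3 - <<'E'
from h import *
m=optics.camera_model('wrist');M=np.linalg.inv(m['mount']);K=cam('wrist',get_obs())[0]
P=[]
a=cv2.imread('pics/g_wrist.png')
S=8;x0,y0=275,195
b=cv2.resize(a[y0:y0+70,x0:x0+100],None,fx=S,fy=S,interpolation=cv2.INTER_CUBIC)
for zt,col in((.1156,(0,0,255)),(.121,(0,255,0)),(.110,(255,0,0))):
  for sgn in(1,-1):
    q=[]
    for x,y in((.018,-.006),(.026,-.006),(.026,.006),(.018,.006)):
        p=M[:3,:3]@np.array([sgn*x,y,zt])+M[:3,3];p=K@p;q.append((p[:2]/p[2]-[x0,y0]+.5)*S)
    cv2.polylines(b,[np.array(q).astype(int)],True,col,1)
cv2.imwrite('pics/h.png',b)
E
```

```text
(no output)
```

View pics/h.png

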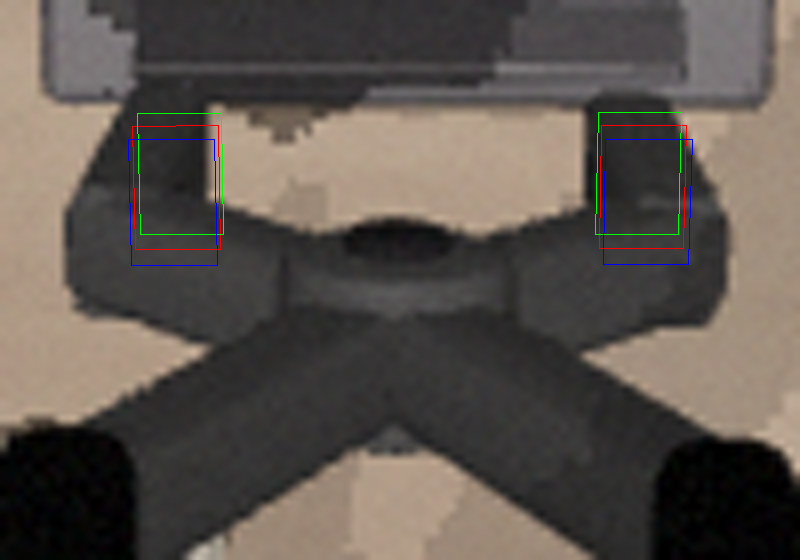

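```bash
cat >> h.py <<'E'
yaw=np.radians(7.7); F=np.array([np.cos(yaw),np.sin(yaw),0]);U=np.array([0,0,1.]);CZ=np.cos(np.pi/6)*U-.5*F;CX=np.cos(np.pi/6)*F+.5*U
RT=R.from_matrix(np.c_[CX,np.cross(-CZ,CX),-CZ])
WINGS=np.array([.6178,-.0105,.1151]); TIPS=np.array([-.001,-.003,.1156])
def tcp_for(up,off=np.zeros(3)): return WINGS+CZ*up-RT.apply(TIPS)+off
E
python3 - <<'E'
from h import *
print(tcp_for(.06),to_row(tcp_for(.06),RT))
E
```

```text
[ 0.53205185 -0.0251209   0.26767406] (array([1.213, 0.816, 0.489]), array([-3.911,  3.936, 14.531]))
```

Call:
arm_command([
  [[57,0.1,0.07,0.0,-0.3,0.3,1.2],[57,0.2,0.15,0.0,-0.7,0.7,2.6],[57,0.4,0.25,0.0,-1.1,1.1,4.0],[57,0.5,0.35,0.1,-1.5,1.5,5.4],[57,0.6,0.43,0.2,-1.9,1.9,6.9],[57,0.75,0.5,0.3,-2.3,2.3,8.4],[57,0.88,0.6,0.35,-2.7,2.7,9.9],[57,1.0,0.68,0.4,-3.05,3.05,11.3],[57,1.1,0.75,0.45,-3.4,3.4,12.6],[57,1.17,0.79,0.47,-3.7,3.7,13.7],[57,1.21,0.82,0.49,-3.91,3.94,14.53],[57,1.21,0.82,0.49,-3.91,3.94,14.53]],
])

```text
time: 6.9
eef_pos: [0.5316, -0.0247, 0.2669]
orientation: [-0.018, 0.964, 0.066, 0.258]
wrist_force: [-0.6, 0.0, -1.5]
finger_gap: 0.0572
```

```bash
python3 - <<'E'
from h import *
o=get_obs();im=optics.camera('wrist');cv2.imwrite('pics/i_wrist.png',im[:,:,::-1]);np.save('i_obs.npy',o,allow_pickle=True)
im=optics.camera('scene');cv2.imwrite('pics/i_scene.png',cv2.resize(im[100:300,200:440,::-1],(720,600)))
print(o['eef_pos'],o['wrist_force'],o['finger_gap'],o['time'],to_row(tcp_for(.06),RT),o['qpos'])
E
```

```text
[ 0.53159851 -0.02466803  0.26685607] [-0.5625      0.01281017 -1.52595371] 0.057173331133320904 6.9 (array([-0.007, -0.006,  0.001]), array([-0.004,  0.   ,  0.021])) [-0.47044428 -0.37677215  2.06681021  0.33739752  1.03570851 -0.71825682]
```

View pics/i_wrist.png

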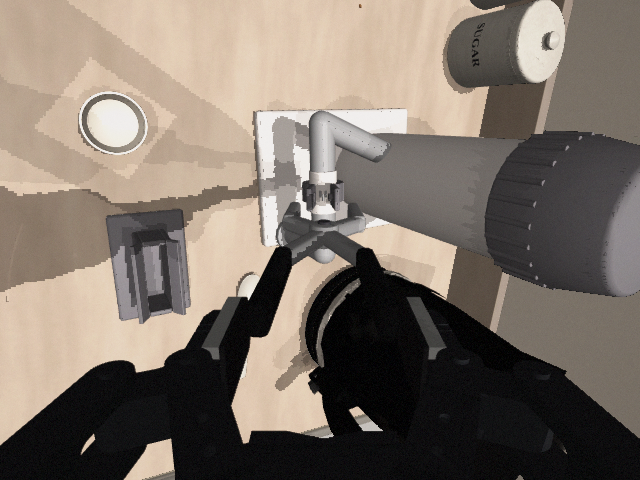

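View pics/i_scene.png

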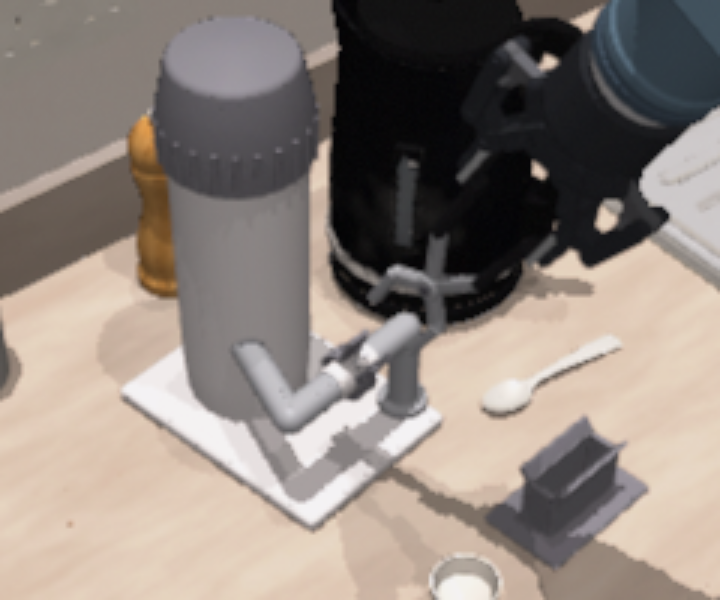

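In the wrist picture the pliers point at the clip, with the wings at about (322,193) between jaws at (292,213) and (357,213). I'll overlay the model to check the lateral fit.

```bash
cat >> h.py <<'E'
def overlay(img,o,out,x0,y0,w,h,S,W=None):
    W=WINGS if W is None else W
    c=cam('wrist',o);p,Rr=pose(o);py=np.cross(CZ,CX)
    b=cv2.resize(cv2.imread(img)[y0:y0+h,x0:x0+w],None,fx=S,fy=S,interpolation=cv2.INTER_CUBIC)
    def pl(P,col): cv2.polylines(b,[((proj(c,P)-[x0,y0]+.5)*S).astype(int)],True,col,1)
    for s in(1,-1):
        pl([W+CZ*.013+CX*s*a+py*h_ for a,h_ in((.0145,-.01),(.0145,.01),(.0095,.01),(.0095,-.01))],(0,0,255))
        pl([p+Rr.apply(TIPS+[s*a,h_,0]) for a,h_ in((.018,-.006),(.026,-.006),(.026,.006),(.018,.006))],(0,255,0))
    cv2.imwrite(out,b)
E
python3 - <<'E'
from h import *
o=np.load('i_obs.npy',allow_pickle=True).item()
overlay('pics/i_wrist.png',o,'pics/j.png',270,160,100,75,8)
E
```

```text
(no output)
```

View pics/j.png

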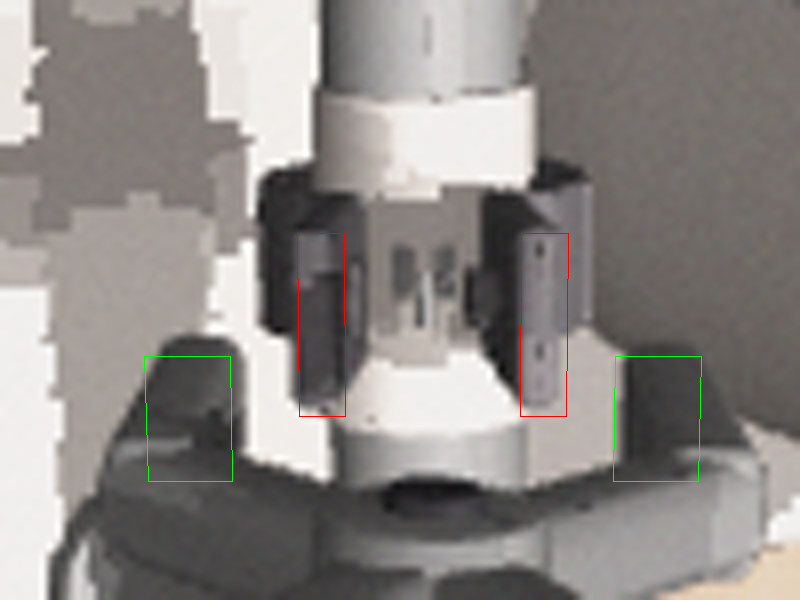

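The model overlays fit within about 1 mm, and the jaws straddle both wings evenly. I'll go down along the wings.

Call:
arm_command([
  [[57,0,0.01,0.15,0,0,0],[57,0,0.01,0.3,0,0,0],[57,0,0.01,0.45,0,0,0],[57,0,0.01,0.6,0,0,0],[57,0,0.01,0.73,0,0,0],[57,0,0.01,0.83,0,0,0],[57,0,0.01,0.91,0,0,0],[57,0,0.01,0.97,0,0,0],[57,0,0.01,0.97,0,0,0],[57,0,0.01,0.97,0,0,0]],
])

```text
time: 8.25
eef_pos: [0.5618, -0.0222, 0.2185]
orientation: [-0.017, 0.964, 0.065, 0.259]
wrist_force: [-0.5, 0.9, -2.4]
finger_gap: 0.0568
```

```bash
python3 - <<'E'
from h import *
o=get_obs();im=optics.camera('wrist');cv2.imwrite('pics/k_wrist.png',im[:,:,::-1]);np.save('k_obs.npy',o,allow_pickle=True)
im=optics.camera('scene');cv2.imwrite('pics/k_scene.png',cv2.resize(im[170:290,260:404,::-1],(720,600)))
print(o['eef_pos'],o['wrist_force'],o['finger_gap'],o['time'],to_row(tcp_for(.002),RT))
overlay('pics/k_wrist.png',o,'pics/k.png',270,160,100,75,8)
E
```

```text
[ 0.56182221 -0.02223053  0.21846032] [-0.50331973  0.85908654 -2.44887182] 0.05681596110055477 8.25 (array([-0.021, -0.019,  0.008]), array([ 0.005, -0.016,  0.006]))
```

View pics/k.png

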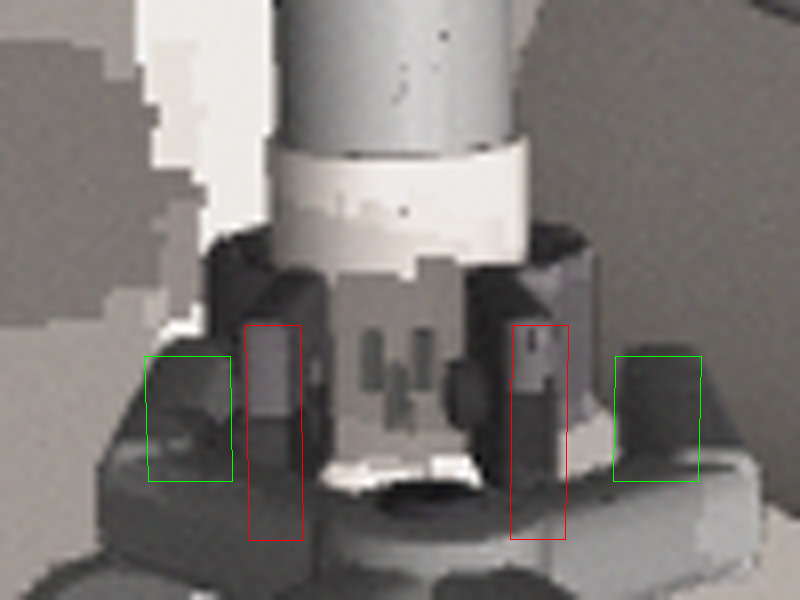

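View pics/k_scene.png

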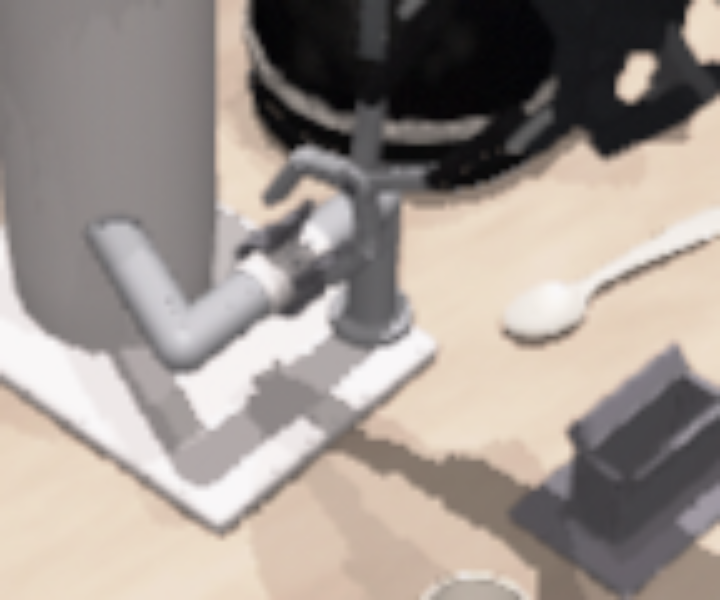

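```bash
cat >> h.py <<'E'
def overlay_s(img,o,out,x0,y0,w,h,S,W=None):
    W=WINGS if W is None else W
    c=cam('scene');p,Rr=pose(o);py=np.cross(CZ,CX)
    b=cv2.resize(cv2.imread(img)[y0:y0+h,x0:x0+w],None,fx=S,fy=S,interpolation=cv2.INTER_CUBIC)
    def pl(P,col): cv2.polylines(b,[((proj(c,P)-[x0,y0]+.5)*S).astype(int)],True,col,1)
    for s in(1,-1):
      for k in(.013,-.013):
        pl([W+CZ*k+CX*s*(a+.0015*(k/.013))+py*h_ for a,h_ in((.013,-.01),(.013,.01),(.008,.01),(.008,-.01))],(0,0,255))
      for k in(0,-.04):
        pl([p+Rr.apply(TIPS+[s*a,h_,k]) for a,h_ in((.018,-.006),(.026,-.006),(.026,.006),(.018,.006))],(0,255,0))
    cv2.imwrite(out,b)
E
python3 - <<'E'
from h import *
o=np.load('k_obs.npy',allow_pickle=True).item()
im=optics.camera('scene');cv2.imwrite('pics/l_full.png',im[:,:,::-1])
overlay_s('pics/l_full.png',o,'pics/l.png',295,185,60,50,12)
E
```

```text
(no output)
```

View pics/l.png

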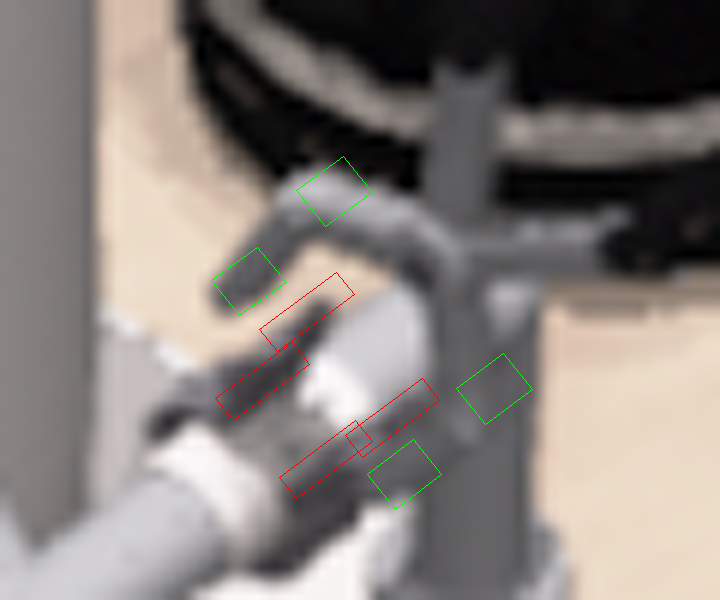

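Both views agree that the jaws straddle the wings, though the hand sits about 1.5 mm off along the squeeze line. I'll correct that, then squeeze at 22 N.

Call:
arm_command([
  [[57,-0.03,-0.01,0.01,0,0,0],[57,-0.03,-0.01,0.01,0,0,0],[52,-0.03,-0.01,0.01,0,0,0],[48,-0.03,-0.01,0.0,0,0,0],[44,-0.03,-0.01,0.0,0,0,0],[40,-0.03,-0.01,0.0,0,0,0],[36,-0.03,-0.01,0.0,0,0,0],[33,-0.03,-0.01,0.0,0,0,0]],
], grip_force=22)

```text
time: 9.4
eef_pos: [0.5607, -0.022, 0.218]
orientation: [-0.017, 0.963, 0.065, 0.26]
wrist_force: [1.0, 0.1, -0.7]
finger_gap: 0.0334
```

```bash
python3 - <<'E'
from h import *
o=get_obs();im=optics.camera('wrist');cv2.imwrite('pics/m_wrist.png',im[:,:,::-1]);np.save('m_obs.npy',o,allow_pickle=True)
print(o['eef_pos'],o['wrist_force'],o['finger_gap'],o['time'],to_row(tcp_for(.002),RT))
overlay('pics/m_wrist.png',o,'pics/m.png',270,160,100,75,8)
E
```

```text
[ 0.56069552 -0.0219573   0.21797666] [ 0.97919158  0.05129204 -0.74922287] 0.033431675150090955 9.4 (array([-0.   , -0.011,  0.009]), array([ 0.007, -0.026,  0.004]))
```

View pics/m.png

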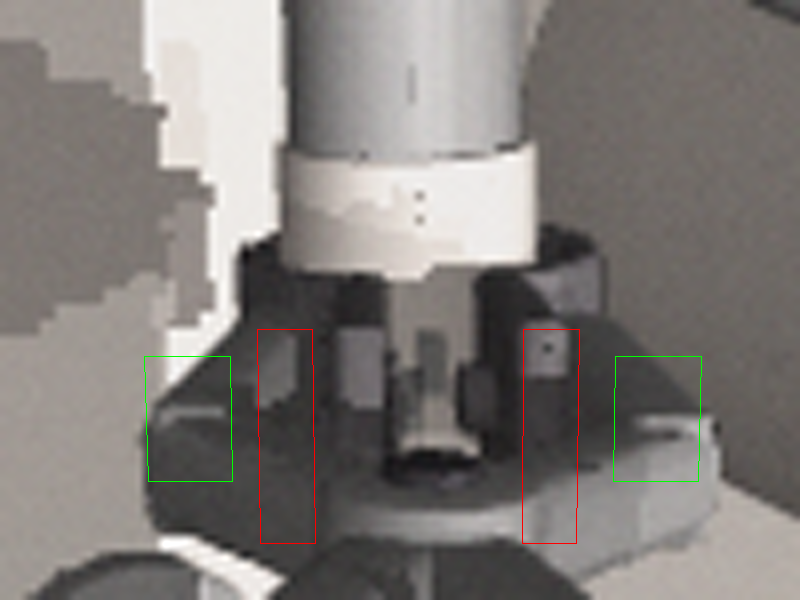

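The near wing has snapped in, moving from 272 to 362 in the crop. The far wing, at about 545, is touching its jaw but still open, so I keep squeezing.

Call:
arm_command([
  [[31,0,0,0,0,0,0],[29,0,0,0,0,0,0],[27,0,0,0,0,0,0],[26,0,0,0,0,0,0],[26,0,0,0,0,0,0],[26,0,0,0,0,0,0]],
], grip_force=23)

```text
time: 10.2
eef_pos: [0.5599, -0.0217, 0.217]
orientation: [-0.017, 0.964, 0.065, 0.259]
wrist_force: [-1.0, -0.1, -1.8]
finger_gap: 0.0261
```

```bash
python3 - <<'E'
from h import *
o=get_obs();im=optics.camera('wrist');cv2.imwrite('pics/n_wrist.png',im[:,:,::-1]);np.save('n_obs.npy',o,allow_pickle=True)
print(o['eef_pos'],o['wrist_force'],o['finger_gap'],o['time'],to_row(tcp_for(.002),RT))
overlay('pics/n_wrist.png',o,'pics/n.png',270,160,100,75,8)
E
```

```text
[ 0.55986926 -0.02172078  0.21697138] [-0.99945806 -0.11561518 -1.80705352] 0.02607863534522471 10.2 (array([ 0.017, -0.007,  0.002]), array([ 0.001, -0.008,  0.004]))
```

View pics/n.png

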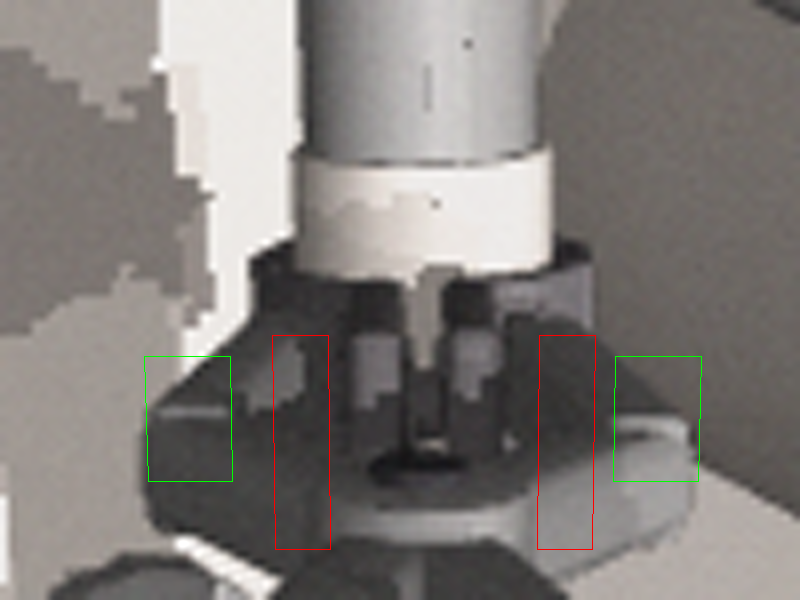

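Both wings now stand close together, at 380 and 475 in the crop. I'll press a bit further, so the 23 N limit sets the squeeze and not the opening I command.

Call:
arm_command([
  [[24,0.01,0,0,0,0,0],[22,0.01,0,0,0,0,0],[20,0.01,0,0,0,0,0],[20,0.01,0,0,0,0,0],[20,0.01,0,0,0,0,0],[20,0.01,0,0,0,0,0]],
], grip_force=23)

```text
time: 11.0
eef_pos: [0.5608, -0.0219, 0.2179]
orientation: [-0.017, 0.963, 0.065, 0.259]
wrist_force: [-1.1, 0.1, 0.8]
finger_gap: 0.0204
```

```bash
python3 - <<'E'
from h import *
o=get_obs();im=optics.camera('wrist');cv2.imwrite('pics/o_wrist.png',im[:,:,::-1]);np.save('o_obs.npy',o,allow_pickle=True)
print(o['eef_pos'],o['wrist_force'],o['finger_gap'],o['time'],to_row(tcp_for(.002),RT))
overlay('pics/o_wrist.png',o,'pics/o.png',270,160,100,75,8)
E
```

```text
[ 0.56081863 -0.02185023  0.21793346] [-1.05529018  0.08816161  0.79327154] 0.020403721618727284 11.0 (array([-0.003, -0.01 ,  0.008]), array([ 0.006, -0.018,  0.006]))
```

View pics/o.png

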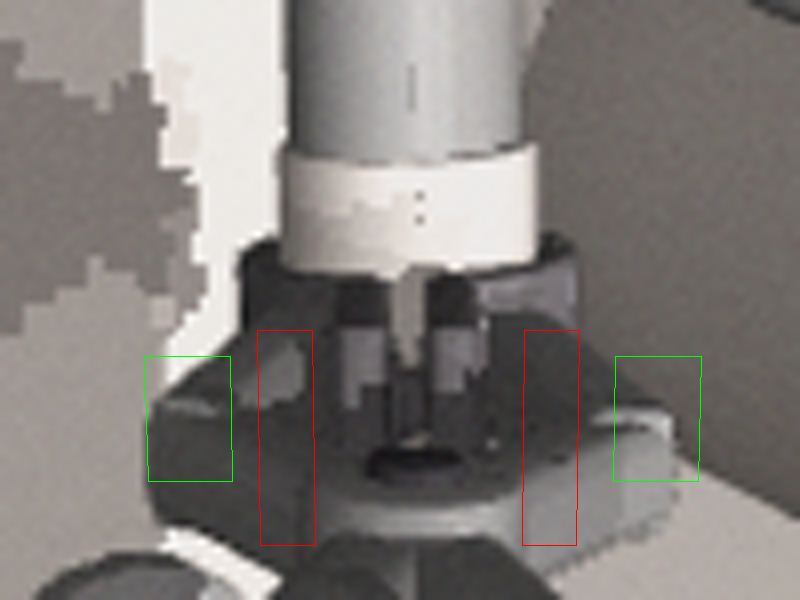

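View pics/o_wrist.png

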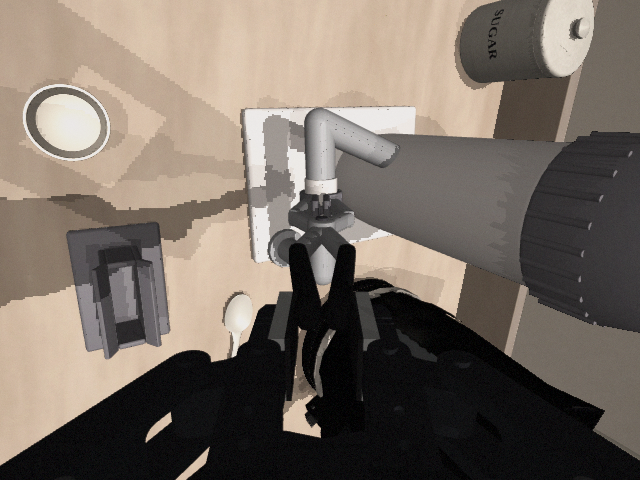

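The gap still fell to 20.4 mm, so I can't yet say whether the fingers have stalled. I'll press briefly with a lower opening command to see whether they stop.

Call:
arm_command([
  [[18,0,0,0,0,0,0],[16,0,0,0,0,0,0],[16,0,0,0,0,0,0]],
], grip_force=23)

```text
time: 11.42
eef_pos: [0.5611, -0.022, 0.2184]
orientation: [-0.017, 0.963, 0.065, 0.259]
wrist_force: [-4.2, -0.7, 5.2]
finger_gap: 0.0173
```

```bash
python3 - <<'E'
from h import *
o=get_obs();im=optics.camera('wrist');cv2.imwrite('pics/p_wrist.png',im[:,:,::-1])
im=optics.camera('scene');cv2.imwrite('pics/p_scene.png',cv2.resize(im[150:250,280:400,::-1],(720,600),interpolation=cv2.INTER_CUBIC))
print(o['eef_pos'],o['wrist_force'],o['finger_gap'],o['time'])
overlay('pics/p_wrist.png',o,'pics/p.png',270,160,100,75,8)
E
```

```text
[ 0.56105258 -0.02196599  0.21840345] [-4.20448767 -0.66618843  5.18561334] 0.01726363332633335 11.425
```

View pics/p.png

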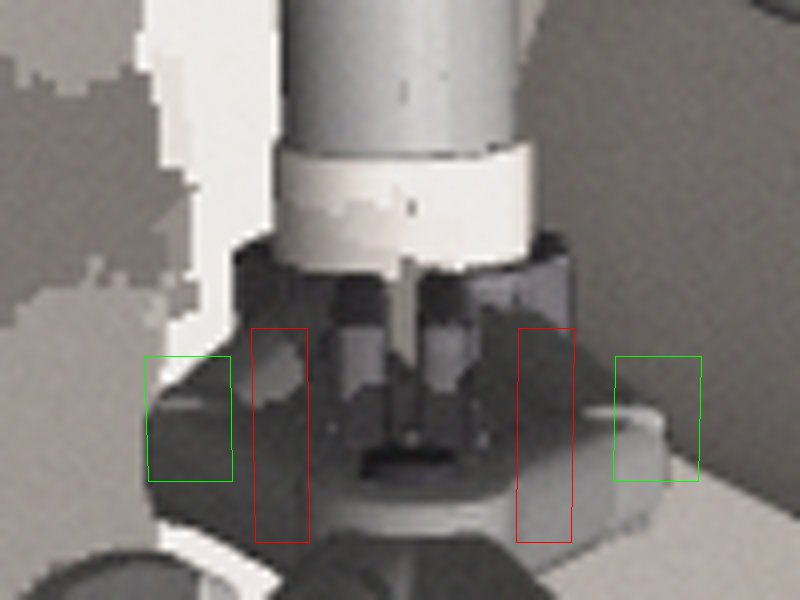

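View pics/p_scene.png

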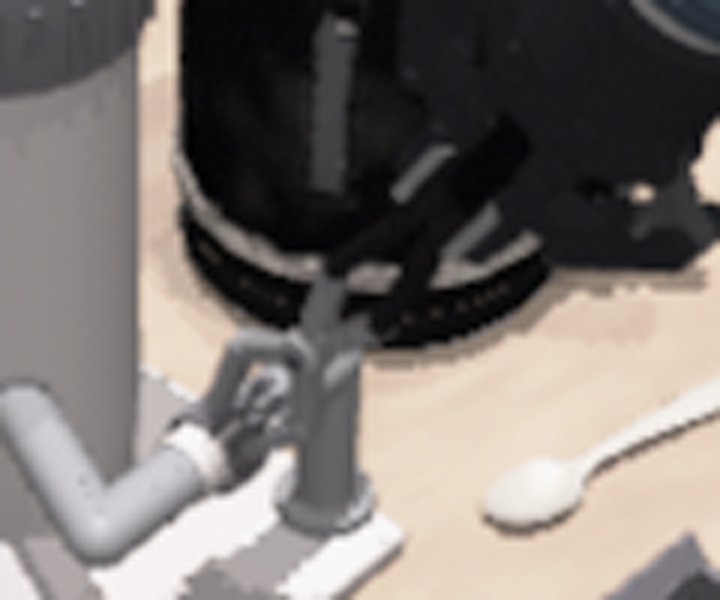

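Call:
arm_command([
  [[14,0,0,0,0,0,0],[14,0,0,0,0,0,0],[14,0,0,0,0,0,0],[14,0,0,0,0,0,0]],
], grip_force=24)

```text
time: 12.02
eef_pos: [0.5611, -0.022, 0.2184]
orientation: [-0.017, 0.963, 0.065, 0.259]
wrist_force: [-4.2, -0.7, 4.9]
finger_gap: 0.0169
```

```bash
python3 - <<'E'
from h import *
o=get_obs();im=optics.camera('wrist');cv2.imwrite('pics/q_wrist.png',im[:,:,::-1])
print(o['eef_pos'],o['wrist_force'],o['finger_gap'],o['time'])
overlay('pics/q_wrist.png',o,'pics/q.png',270,160,100,75,8)
E
```

```text
[ 0.56105219 -0.02197775  0.21839722] [-4.24829267 -0.67812648  4.85318492] 0.01690671047451745 12.025
```

View pics/q.png

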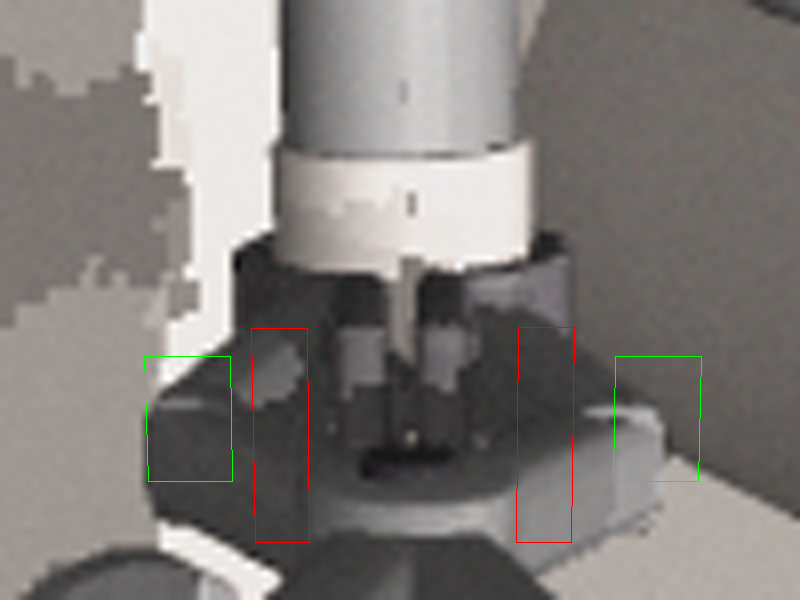

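View pics/q_wrist.png

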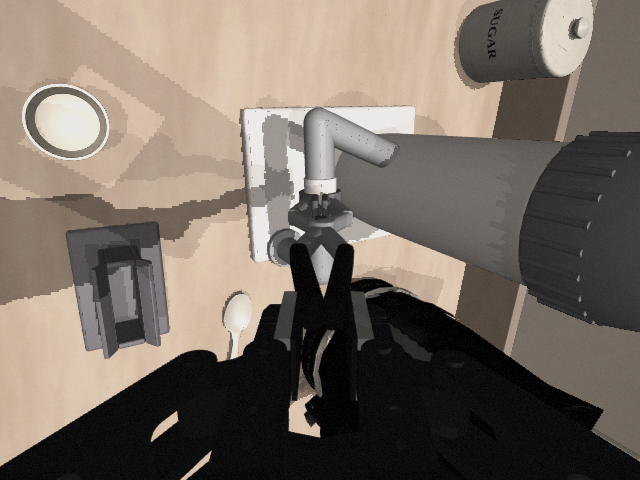

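The fingers stalled at 16.9 mm on a 14 mm command, and the wrist feels about 6.5 N of reaction, so the shut clip is firmly pressed. Now I release in steps down to a light carrying grip.

Call:
arm_command([
  [[20,0,0,0,0,0,0],[26,0,0,0,0,0,0],[32,0,0,0,0,0,0],[38,0,0,0,0,0,0],[44,0,0,0,0,0,0],[49,0,0,0,0,0,0],[53,0,0,0,0,0,0],[55,0,0,0,0,0,0],[55,0,0,0,0,0,0]],
])

```text
time: 13.2
eef_pos: [0.5607, -0.0218, 0.2178]
orientation: [-0.017, 0.964, 0.065, 0.259]
wrist_force: [-0.5, -0.3, -1.9]
finger_gap: 0.0549
```

```bash
python3 - <<'E'
from h import *
o=get_obs();im=optics.camera('wrist');cv2.imwrite('pics/r_wrist.png',im[:,:,::-1])
print(o['eef_pos'],o['wrist_force'],o['finger_gap'],o['time'])
overlay('pics/r_wrist.png',o,'pics/r.png',270,160,100,75,8)
E
```

```text
[ 0.56072776 -0.02178824  0.21775368] [-0.51560486 -0.29776017 -1.89079804] 0.054940509091297586 13.2
```

View pics/r.png

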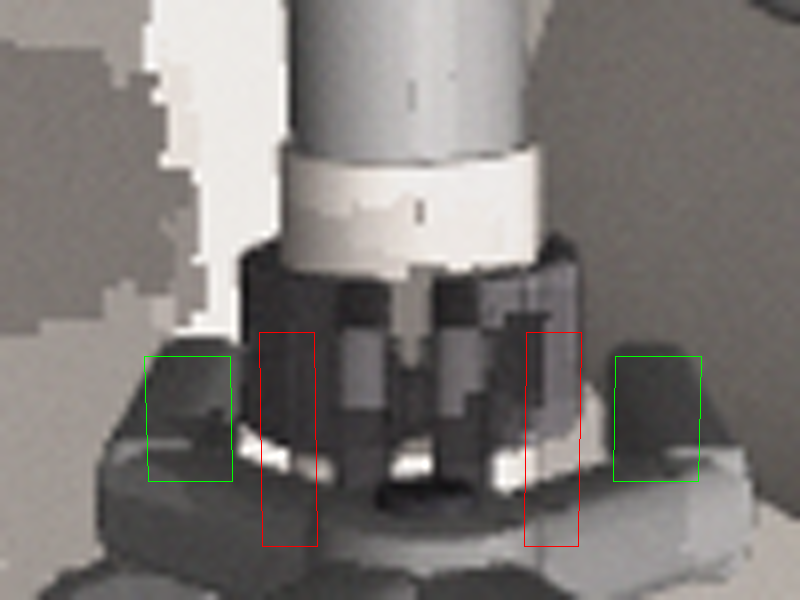

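View pics/r_wrist.png

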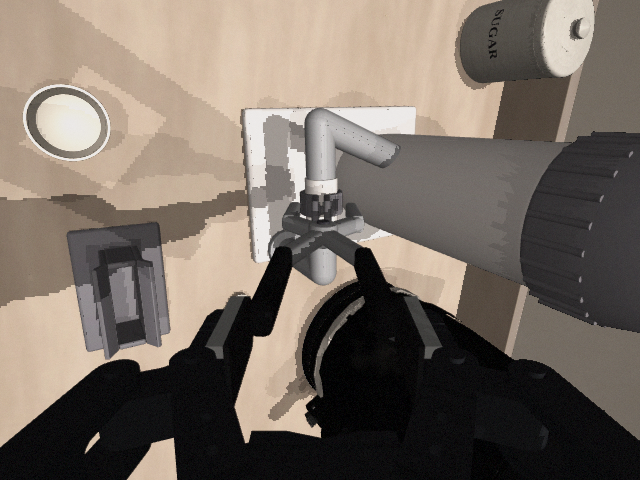

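The pliers are open again, held in nearly the same place as before, and the clip stays shut with its wings at 365 and 460 in the crop. I back out along the wings.

Call:
arm_command([
  [[55,0,0,-0.1,0,0,0],[55,0,0,-0.25,0,0,0],[55,0,0,-0.45,0,0,0],[55,0,0,-0.65,0,0,0],[55,0,0,-0.85,0,0,0],[55,0,0,-1.0,0,0,0],[55,0,0,-1.1,0,0,0],[55,0,0,-1.1,0,0,0]],
])

```text
time: 14.25
eef_pos: [0.528, -0.0264, 0.2754]
orientation: [-0.017, 0.963, 0.065, 0.259]
wrist_force: [0.2, -0.1, -0.9]
finger_gap: 0.0551
```

```bash
python3 - <<'E'
from h import *
o=get_obs();im=optics.camera('wrist');cv2.imwrite('pics/s_wrist.png',im[:,:,::-1])
print(o['eef_pos'],o['wrist_force'],o['finger_gap'],o['time'])
overlay('pics/s_wrist.png',o,'pics/s.png',270,160,100,75,8)
# pre-stand pose: tips at stand centre
Rd=down(np.radians(97)); 
tgt=np.array([.4916,-.1035,.32])-Rd.apply([TIPS[0],TIPS[1],0]); print(tgt,to_row(tgt,Rd))
E
```

```text
[ 0.52800169 -0.02637974  0.27537991] [ 0.22115733 -0.1125433  -0.89869774] 0.055137715806329576 14.25
[ 0.49445577 -0.10214185  0.32      ] (array([-0.248,  1.179, -1.012]), array([  3.905,  -3.944, -14.508]))
```

View pics/s.png

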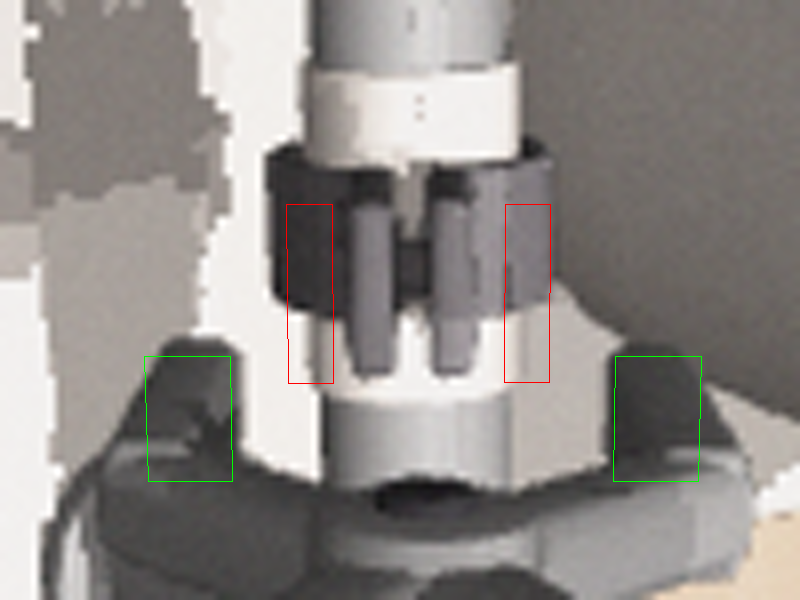

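The clip is clearly shut, its wings parallel at 375 and 455 in the crop, and the pliers are clear of it. Back to above the stand.

Call:
arm_command([
  [[55,-0.02,0.1,-0.2,0.3,-0.3,-1.2],[55,-0.05,0.22,-0.4,0.7,-0.7,-2.6],[55,-0.08,0.33,-0.5,1.1,-1.1,-4.0],[55,-0.1,0.45,-0.6,1.5,-1.5,-5.4],[55,-0.12,0.56,-0.7,1.9,-1.9,-6.9],[55,-0.15,0.68,-0.78,2.3,-2.3,-8.4],[55,-0.18,0.8,-0.85,2.7,-2.7,-9.9],[55,-0.2,0.92,-0.9,3.05,-3.05,-11.3],[55,-0.22,1.02,-0.95,3.4,-3.4,-12.6],[55,-0.24,1.12,-1.0,3.7,-3.7,-13.7],[55,-0.25,1.18,-1.01,3.9,-3.94,-14.51],[55,-0.25,1.18,-1.01,3.9,-3.94,-14.51]],
])

```text
time: 15.8
eef_pos: [0.4948, -0.1017, 0.319]
orientation: [-0.0, 0.662, 0.749, 0.0]
wrist_force: [0.0, 0.0, -2.7]
finger_gap: 0.0552
```

```bash
python3 - <<'E'
from h import *
o=get_obs();im=optics.camera('wrist');cv2.imwrite('pics/t_wrist.png',im[:,:,::-1]);np.save('t_obs.npy',o,allow_pickle=True)
im=optics.camera('scene');cv2.imwrite('pics/t_scene.png',im[:,:,::-1])
im=optics.camera('top');cv2.imwrite('pics/t_top.png',im[:,:,::-1])
print(o['eef_pos'],o['wrist_force'],o['finger_gap'],o['time'],to_row([.4945,-.1021,.32],down(np.radians(97))))
a=cv2.imread('pics/t_wrist.png')[130:260,260:400];cv2.imwrite('pics/t.png',cv2.resize(a,None,fx=4.5,fy=4.5,interpolation=cv2.INTER_CUBIC))
a=cv2.imread('pics/t_scene.png')[130:290,340:440];cv2.imwrite('pics/t2.png',cv2.resize(a,None,fx=3.7,fy=3.7,interpolation=cv2.INTER_CUBIC))
E
```

```text
[ 0.49482073 -0.10171921  0.31903922] [ 0.02278839  0.01158503 -2.6514064 ] 0.05524041918307418 15.8 (array([-0.002,  0.001, -0.01 ]), array([ 0.005, -0.008, -0.011]))
```

View pics/t.png

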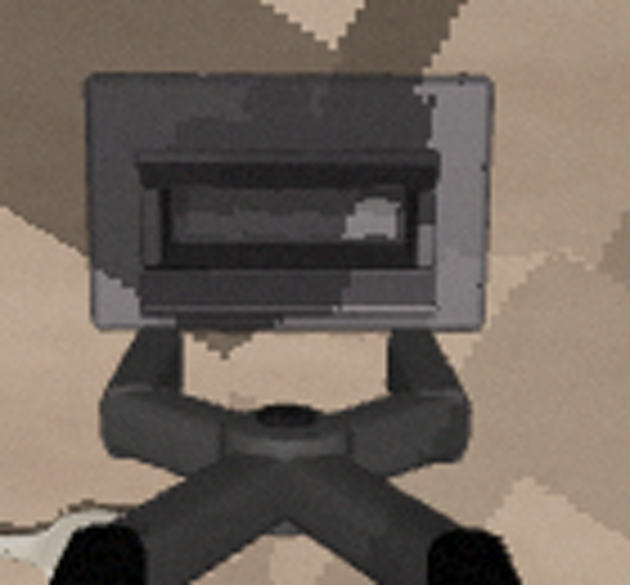

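View pics/t2.png

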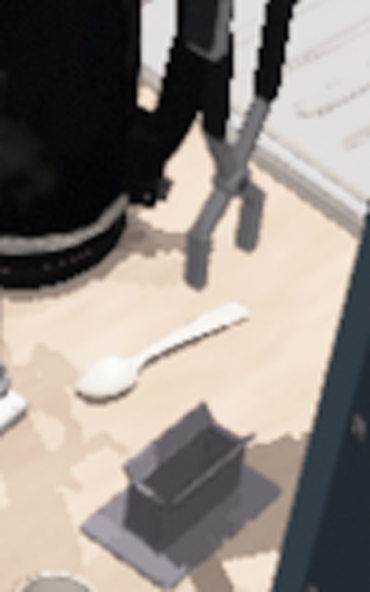

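```bash
python3 - <<'E'
from h import *
o=np.load('t_obs.npy',allow_pickle=True).item();c=cam('wrist',o);p,Rr=pose(o)
D=lambda x,y:(260+x/4.5-.4,130+y/4.5-.4)
W=np.array([atz(c,D(*q),0) for q in [(88,74),(494,75),(484,329),(95,327)]]);d=(W[1]+W[2]-W[0]-W[3])[:2]
print(W.mean(0).round(4),np.degrees(np.arctan2(d[1],d[0])),np.linalg.norm(d)/2)
print('stand in tool',Rr.inv().apply(W.mean(0)-p).round(4))
# pocket inner rim edges (lips z=.056 long walls): long wall inner lip y rows
for zt in (.110,.1156,.121):
    q=[Rr.inv().apply(atz(c,D(*u),p[2]-zt)-p).round(4) for u in [(140,330),(182,330),(388,332),(428,330)]];print(zt,np.array(q)[:,:2].tolist())
# pin head
for zt in(.0556,):
    print('pin',Rr.inv().apply(atz(c,D(288,415),p[2]-zt)-p).round(4))
for u,z in [((287,185),.056),((287,268),.056),((162,228),.046),((415,228),.046)]: print(u,Rr.inv().apply(atz(c,D(*u),z)-p).round(4))
E
```

```text
[ 0.4914 -0.1029  0.    ] 96.73266517209385 0.10928286721382055
stand in tool [-0.001  -0.0035  0.319 ]
0.11 [[-0.0257, -0.0128], [-0.0188, -0.0128], [0.0147, -0.0124], [0.0212, -0.0127]]
0.1156 [[-0.0262, -0.0116], [-0.0192, -0.0116], [0.015, -0.0112], [0.0216, -0.0115]]
0.121 [[-0.0266, -0.0104], [-0.0195, -0.0104], [0.0153, -0.0101], [0.0221, -0.0104]]
pin [-0.0016 -0.0128  0.0556]
(287, 185) [-0.0019 -0.016   0.263 ]
(287, 268) [-0.0019  0.0043  0.263 ]
(162, 228) [-0.0332 -0.004   0.273 ]
(415, 228) [ 0.0302 -0.004   0.2731]
```

Call:
arm_command([
  [[55,0.015,0.02,0.2,0,0,0],[55,0.015,0.02,0.6,0,0,0],[55,0.015,0.02,1.0,0,0,0],[55,0.015,0.02,1.4,0,0,0],[55,0.015,0.02,1.8,0,0,0],[55,0.015,0.02,2.05,0,0,0],[55,0.015,0.02,2.12,0,0,0],[55,0.015,0.02,2.12,0,0,0],[55,0.015,0.02,2.12,0,0,0]],
])

```text
time: 17.08
eef_pos: [0.4962, -0.1014, 0.1936]
orientation: [0.001, 0.663, 0.749, 0.0]
wrist_force: [-0.2, -0.5, -1.4]
finger_gap: 0.055
```

```bash
python3 - <<'E'
from h import *
o=get_obs();im=optics.camera('wrist');cv2.imwrite('pics/u_wrist.png',im[:,:,::-1]);np.save('u_obs.npy',o,allow_pickle=True)
im=optics.camera('scene');cv2.imwrite('pics/u_scene.png',im[:,:,::-1])
print(o['eef_pos'],o['wrist_force'],o['finger_gap'],o['time'])
a=cv2.imread('pics/u_wrist.png')[130:260,260:400];cv2.imwrite('pics/u.png',cv2.resize(a,None,fx=4.5,fy=4.5,interpolation=cv2.INTER_CUBIC))
a=cv2.imread('pics/u_scene.png')[180:290,350:430];cv2.imwrite('pics/u2.png',cv2.resize(a,None,fx=5,fy=5,interpolation=cv2.INTER_CUBIC))
E
```

```text
[ 0.49624566 -0.10142022  0.1935955 ] [-0.20139741 -0.45314942 -1.4470099 ] 0.05495032460110339 17.075
```

View pics/u.png

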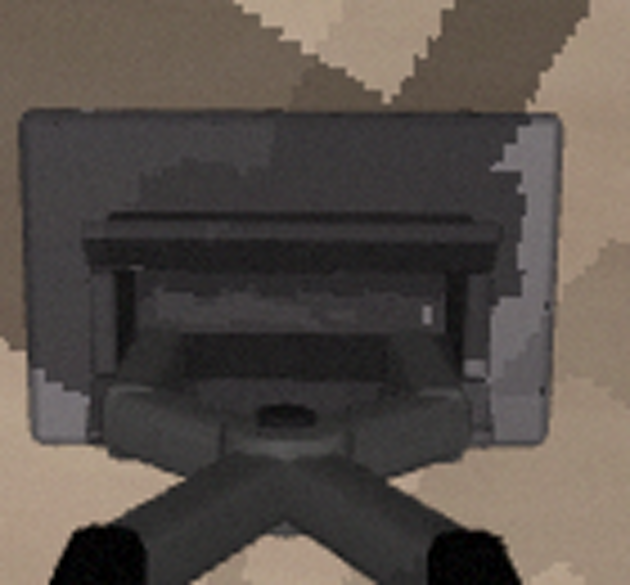

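View pics/u2.png

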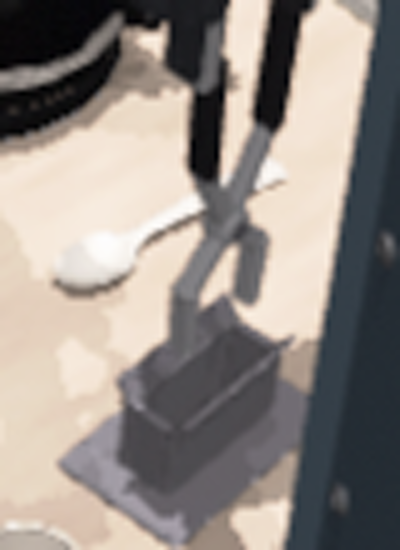

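```bash
python3 - <<'E'
from h import *
D=lambda x,y:(260+x/4.5-.4,130+y/4.5-.4)
o=np.load('t_obs.npy',allow_pickle=True).item();c=cam('wrist',o);p,Rr=pose(o)
L=[Rr.inv().apply(atz(c,D(287,y),.046)-p)[1].round(4) for y in(187,268)];print(L,L[1]-L[0])
o=np.load('u_obs.npy',allow_pickle=True).item();c=cam('wrist',o);p,Rr=pose(o)
L=[Rr.inv().apply(atz(c,D(287,y),.046)-p)[1].round(4) for y in(270,380)];print('u',L,L[1]-L[0])
L=[Rr.inv().apply(atz(c,D(x,300),z)-p)[0].round(4) for x,z in((133,.03),(445,.03),(118,.046),(465,.046))];print('u',L)
W=np.array([atz(c,D(*q),0) for q in [(20,112),(563,116),(548,442),(35,440)]])
print('stand in tool',Rr.inv().apply(W.mean(0)-p).round(4))
# synth: predicted pocket and tips
S=np.array([.4914,-.1031,0]);ps=np.radians(96.8);ey=np.array([np.cos(ps),np.sin(ps),0]);ex=np.array([ey[1],-ey[0],0])
b=cv2.resize(cv2.imread('pics/u_wrist.png')[130:260,260:400],None,fx=4.5,fy=4.5,interpolation=cv2.INTER_CUBIC)
def pl(P,col): cv2.polylines(b,[((proj(c,P)-[260,130]+.5)*4.5).astype(int)],True,col,1)
for z,col in((.046,(0,0,255)),(.006,(0,255,255))): pl([S+a*ex+q*ey+[0,0,z] for a,q in((.01,.032),(.01,-.032),(-.01,-.032),(-.01,.032))],col)
T=np.array([-.0022,-.0055,.1156])
for s in(1,-1): pl([p+Rr.apply(T+[s*x,y,0]) for x,y in((.0175,-.006),(.0255,-.006),(.0255,.006),(.0175,.006))],(0,255,0))
cv2.imwrite('pics/v.png',b)
print('tips in stand frame', ex@(p+Rr.apply(T)-S), ey@(p+Rr.apply(T)-S))
E
```

```text
[np.float64(-0.0142), np.float64(0.0061)] 0.020300000000000002
u [np.float64(-0.0159), np.float64(0.0047)] 0.0206
u [np.float64(-0.0314), np.float64(0.0285), np.float64(-0.0327), np.float64(0.0308)]
stand in tool [-0.0009 -0.0051  0.1936]
tips in stand frame -0.0002455517475966707 -0.0012437914195723584
```

View pics/v.png

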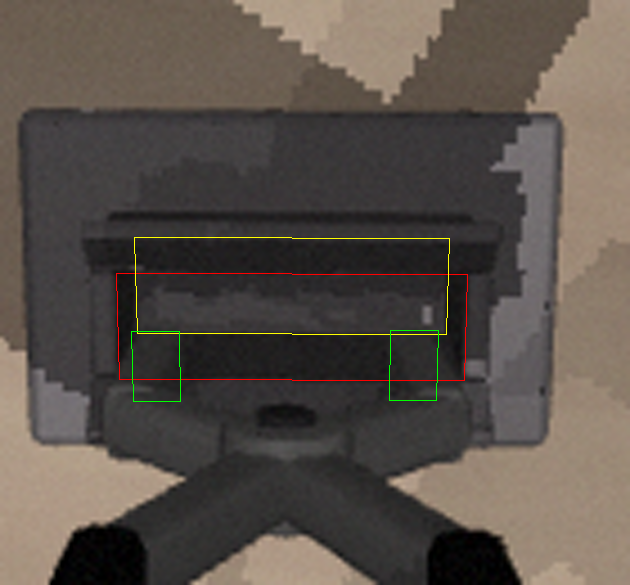

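The model overlays match the picture, and the tips are within about 1.5 mm of the pocket's centre. I lower the pliers in.

Call:
arm_command([
  [[55,0,0,0.15,0,0,0],[55,0,0,0.35,0,0,0],[55,0,0,0.55,0,0,0],[55,0,0,0.75,0,0,0],[55,0,0,0.95,0,0,0],[55,0,0,1.08,0,0,0],[55,0,0,1.15,0,0,0],[55,0,0,1.17,0,0,0],[55,0,0,1.17,0,0,0]],
])

```text
time: 18.3
eef_pos: [0.4962, -0.1012, 0.1231]
orientation: [0.001, 0.663, 0.749, 0.0]
wrist_force: [-0.5, 0.6, 1.8]
finger_gap: 0.0548
```

```bash
python3 - <<'E'
from h import *
o=get_obs();im=optics.camera('wrist');cv2.imwrite('pics/w_wrist.png',im[:,:,::-1])
im=optics.camera('scene');cv2.imwrite('pics/w_scene.png',im[:,:,::-1])
print(o['eef_pos'],o['wrist_force'],o['finger_gap'],o['time'])
a=cv2.resize(cv2.imread('pics/w_wrist.png')[130:270,250:400],None,fx=3,fy=3);b=cv2.resize(cv2.imread('pics/w_scene.png')[190:290,350:430],None,fx=4.2,fy=4.2)
cv2.imwrite('pics/w.png',np.hstack([a[:420],b[:420]]))
E
```

```text
[ 0.49617027 -0.10121823  0.12306314] [-0.52564263  0.62622047  1.80749717] 0.054751198830714824 18.3
```

View pics/w.png

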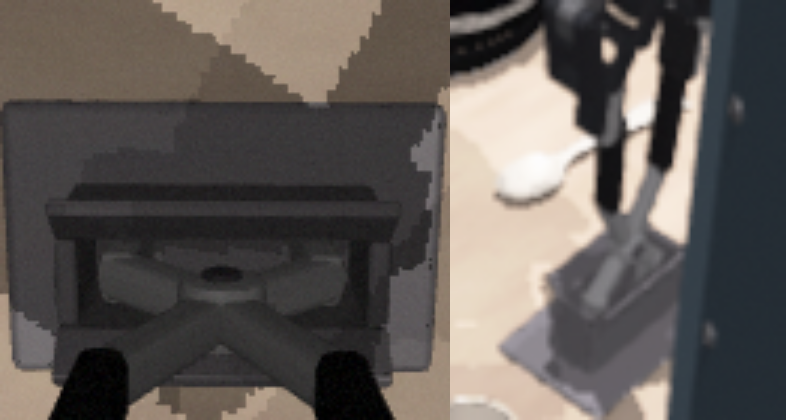

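The jaws are inside the pocket and their weight now rests on the floor. I release, then rise.

Call:
arm_command([
  [[58,0,0,0,0,0,0],[62,0,0,0,0,0,0],[70,0,0,0,0,0,0],[80,0,0,0,0,0,0],[85,0,0,0,0,0,0],[85,0,0,0,0,0,0]],
])

```text
time: 19.15
eef_pos: [0.4957, -0.1011, 0.1225]
orientation: [0.0, 0.663, 0.749, 0.0]
wrist_force: [-0.2, -0.6, 0.3]
finger_gap: 0.0851
```

```bash
python3 - <<'E'
from h import *
o=get_obs();im=optics.camera('wrist');cv2.imwrite('pics/x_wrist.png',im[:,:,::-1])
print(o['eef_pos'],o['wrist_force'],o['finger_gap'],o['time'])
E
```

```text
[ 0.49570874 -0.10111591  0.12247491] [-0.21226306 -0.59042994  0.33381252] 0.08512215863970604 19.15
```

View pics/x_wrist.png

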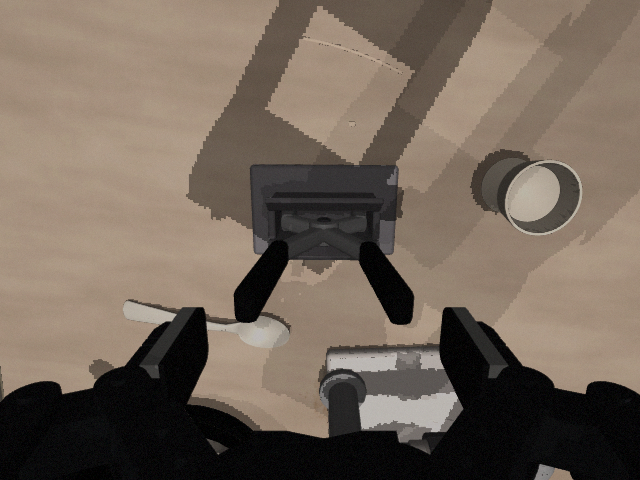

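The pliers stand free, handles at (262,282) and (387,283), with both pads clear of them. Straight up.

Call:
arm_command([
  [[85,0,0,-0.3,0,0,0],[85,0,0,-0.8,0,0,0],[85,0,0,-1.4,0,0,0],[85,0,0,-2.0,0,0,0],[85,0,0,-2.6,0,0,0],[85,0,0,-3.0,0,0,0],[85,0,0,-3.2,0,0,0],[85,0,0,-3.2,0,0,0],[85,0,0,-3.2,0,0,0]],
])

```text
time: 20.32
eef_pos: [0.495, -0.1008, 0.313]
orientation: [-0.001, 0.663, 0.749, -0.0]
wrist_force: [1.1, 0.5, -0.3]
finger_gap: 0.0849
```

```bash
python3 - <<'E'
from h import *
o=get_obs();im=optics.camera('wrist');cv2.imwrite('pics/y_wrist.png',im[:,:,::-1]);c=cam('wrist',o)
im=optics.camera('scene');cv2.imwrite('pics/y_scene.png',im[:,:,::-1])
print(o['eef_pos'],o['wrist_force'],o['finger_gap'],o['time'])
a=cv2.resize(cv2.imread('pics/y_scene.png')[180:320,270:430],None,fx=4.2,fy=4.2)
cv2.imwrite('pics/y.png',a)
E
```

```text
[ 0.49498447 -0.10084723  0.31299007] [ 1.11030895  0.54832669 -0.32672668] 0.0848916003073377 20.325
```

View pics/y_wrist.png

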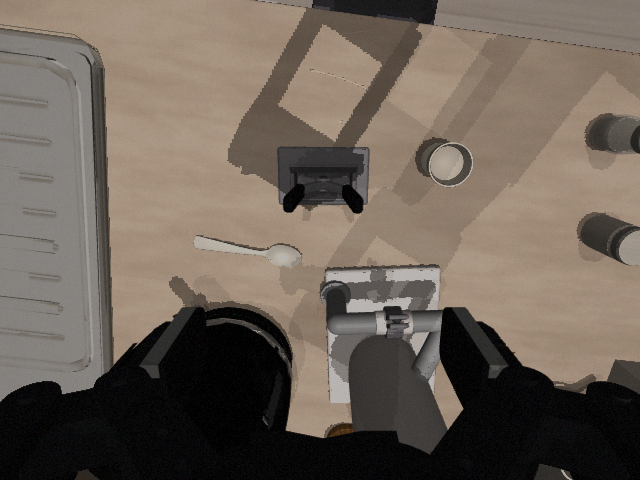

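View pics/y.png

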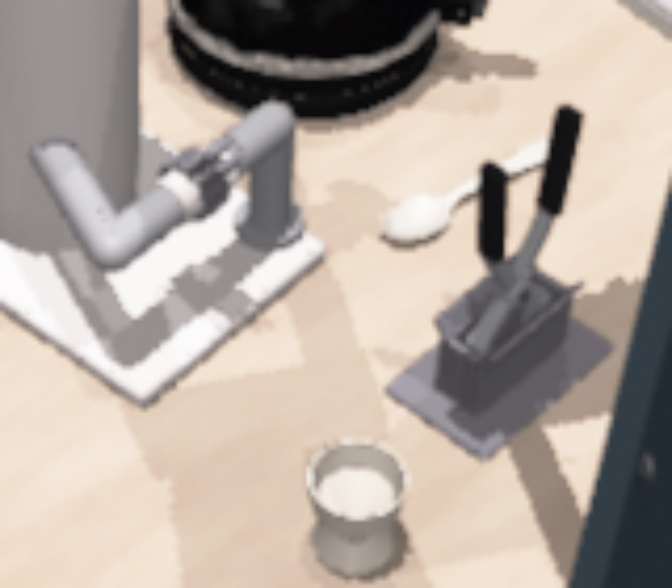

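The pliers stand upright in the pocket and the clip is shut, at (395,322) in the wrist picture. The bystanders are where they were, and the hand is clear. Handing in.

```bash
python3 - <<'E'
from h import *
print(job.hand_in())
E
```

```text
the job is handed in; nothing more can be done
None
```

I took the pliers from their stand, squeezed the clip's wings until both halves snapped shut, and put the pliers back upright in the stand's pocket. I then raised the hand clear and handed in at about 20.3 s; the hand-in reported no verdict.

- **Clip:** The wings stayed close together and parallel after the pliers backed off, so the clip was still shut.
- **Squeeze:** The fingers stalled at 16.9 mm on the handles, not the 29 mm the task describes. By my reading this was because the handles taper when squeezed and the pads sat a little above the grip point. The wrist felt about 6.5 N, which showed the jaws pressing on the clip. I could not read the pliers' hinge angle or the clip's joint angles directly; I judged them from the pictures.
- **Pliers:** The last wrist and scene pictures show them upright in the pocket with their jaws inside it. Before release they were resting on the floor of the pocket.
- **Surroundings:** By eye, the egg cup, spice jar and salt shaker had not moved. I saw no contact of the hand or arm with the filter or clip.
- **Disagreement:** The scene camera's overlay was a few millimetres off the wrist camera's. I relied on the wrist view, where the jaws and wings lined up to within about 2 mm.

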